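# Release a locked battery drawer through its service slot

## Robot

A 6-joint arm with a two-finger parallel gripper is mounted at the origin on a cart in front of the work surface, level with it; the furniture and walls round the work are solid. World frame = base frame: x ahead of the robot, y to its left, z up, the work surface at z = 0. Lengths are in m, angles in degrees, forces in N, time in s.
With the tool pointing down it reaches from about 0.25 to 0.725 m from the base axis. Payload 9.7 kg.
Tool frame: the origin (TCP) lies between the finger pads; the fingertips stand 11 mm ahead of it and the grasp point (between the pads) lies 8 mm behind it; z points along the fingers, y is the direction in which the jaws open and shut (so a half turn about z gives the same grasp; the last joint's range is limited). The gripper opens to 85 mm and grips with 20 to 120 N. Pads are 22 mm wide; open, the fingers measure 114 mm over their backs; the gripper's body (76 mm by 85 mm) begins 54 mm behind the grasp point. The pads swing forward as they close: fully open they stand 13 mm farther back than shut.
Start: joints at [-76.891, 4.979, 10.078, 95.1, 0, 90], TCP at [0.125, -0.536, 0.209] pointing down, gripper open.
Joint ranges: [-179.16, 179.16], [-48.56, 103.87], [-65.8, 70.77], [-126.05, 130.52], [-82.76, 87.17], [-180, 180]. Speed limits (degrees/s): [127.2, 127.2, 147.25, 180, 180, 180].

## Interface

Orientations are given as [roll, pitch, yaw] about the fixed x, y, z axes, in that order (R = Rz(yaw) Ry(pitch) Rx(roll)).
In Python, from workcell import bot gives the robot as it stands.
- The arm moves only by the tool play_rows, never from a script. Its argument "targets" is a list of rows, each an object of numbers: "fingers": the gripper command: -1 is shut, 1 is fully open, values between are in proportion; "x", "y", "z": the shift along the tool's x, y, z in m; "wx", "wy", "wz": the turn, a rotation vector about the tool's x, y, z in degrees. In form: [{"fingers": .., "x": .., "y": .., "z": .., "wx": .., "wy": .., "wz": ..}, ...]. A call has 1 to 20 rows; each row is the pose to reach, as a shift and turn from the pose commanded when the call began, along the tool's axes at that moment; what a row does not reach only later rows make up. A row lasts 1/12 s, in which the tool goes at most 41.7 mm and 7.16 degrees, less where a joint would pass 70% of its speed; a pose out of reach is approached as far as the arm can. A call with a gripper value outside its range is refused whole. The fingers move at their own pace and stop on an object; "grip_force" is the grip in N (left out, the last holds). Time passes only in rows, so rows that repeat a pose let the fingers close. It gives the time, the measured TCP pose, the force and the opening at its end, in the units of the state.
- bot.get_obs(): the state, without advancing time (a new reading comes with each control period).
- bot.camera(name): name is "scene" or "top"; returns (picture, depth): 384x512x3 uint8, blue, green, red; 384x512 float32, m along the optical axis (not along the pixel's ray), 0 where there is no reading.
- bot.get_calibration(name): a dict with "fx", "fy", "cx", "cy" (pixels), "camera_from_world" (4x4, takes a point from world to camera coordinates). Camera axes: x right, y down, z forward; pixel columns grow to the right and rows downward; lengths in m; the calibration is good to about 2 mm. A picture is of the moment at which its call begins. get_calibration takes no time and is no camera call.
- bot.job_done(): hands the job in, once; it reports no verdict.
Trained networks look in the newest picture that a camera, given by its name, has taken for a name from the list of things; names that differ only in an ending like _2 or _b are one class to them, and where a whole thing is asked for, a point or a joint stands for the part that bears it (a point fixed in the world has none). Each returns a list of dicts, best first, with "confidence" (0 to 1); they miss things now and then, are a little off and sometimes report something else, mostly with a low value. They report only what shows in the picture. A call takes as long as a camera call.
- bot.look_for(query, camera): "extent" ([left, top, right, bottom] in pixels, round what is visible of it).
- bot.outline_of(query, camera): "region" (384x512 bool, what is visible of it) and "extent" ([left, top, right, bottom] in pixels, round what is visible of it).
- bot.place_of(query, camera): "point" ([row, column] in pixels: a listed point, or the origin of a listed thing).
The state is a dict: "time": time; "q": joint angles; "qd": joint speeds; "joint_efforts": joint torques, N m; "ee_pos": TCP position; "tcp_rot": TCP orientation; "wrist_force": force on the tool from outside, world axes, zero at the start; "torque": the same for the moment, N m; "opening": finger opening in m.
Only numpy, scipy, OpenCV 4.12 (cv2) and the standard library are available. Lean on these libraries where they do the work, as an engineer would, in place of code of your own. Each camera call takes 0.05 s, during which the arm holds its last target.

## Task

Take the screwdriver out of the wooden rack, push its blade down through the slot in the lid of the grey battery unit, feel for the hidden latch tab that stands up somewhere below the slot and press it down at its middle until the drawer springs out. Never push on the unit with more than 30 N. Then hang the screwdriver back upright in the hole of the rack, handle resting on the rack, let go of it, and leave the drawer sprung open and the other loose things where they are.

Things in the scene. Friction and masses are not known exactly. Their poses are not given: they have to be found in the camera images.
- battery_unit: grey sheet-steel battery unit bolted to the bench, 135 (x) x 135 (y) x 84 mm high plus 20 mm flanges at both y sides; origin at the centre of its underside; its drawer front faces its own -x. Turned about the vertical from start to start.
- slot_mouth (a point): centre of the black-edged service slot in the unit's flat lid, on the lid's upper face, 45 mm behind (+x of) the unit's centre, 84 mm above the bench. The slot is 10 mm wide along the unit's x and 54 mm long along the unit's y; the lid is 3 mm thick. Axes as the unit's. The hidden latch tab lies below it (see latch_level).
- latch_level (a point): point 24 mm straight below slot_mouth, at the height of the hidden tab's flat top. The tab, 14 mm long along the slot and wider than it, has its centre within 18 mm of this point along the slot (to be felt). It yields at about 6 N, frees the drawer after 10 mm (about 15 N), stops at 13 mm. Beside it, 29 mm below the lid, is a rigid plate; the tab sinks into its 15 mm pocket, so press near the tab's middle.
- drawer (a joint): travel of the battery drawer in m: 0 shut (up to 0.002 of play on its latch), 0.035 fully sprung out towards the unit's -x. A spring drives it out by itself once the latch is pressed. A block battery lies loose in it; leave it there.
- drawer_front (a point): centre of the drawer's front panel (133 mm wide, 74 mm high), on its outer face; a 12 mm deep black finger lip stands out above it
- screwdriver: screwdriver, 215 mm long, 0.11 kg; yellow round handle 29 mm thick, 106 mm long, on a round steel blade 6.2 mm thick, 110 mm long, flattened over its last 10 mm. Its own y axis runs along it from the tip to the handle's end (up while it hangs in the rack). The origin is 14.5 mm beside the middle of its length.
- screwdriver_grip (a point): on the screwdriver's axis inside the handle, 80 mm above the handle's lower shoulder, 26 mm below the handle's end; a good place to grasp. Axes as the screwdriver's.
- screwdriver_tip (a point): on the axis at the blade's working end, 190 mm below screwdriver_grip, 110 mm below the handle's shoulder. Axes as the screwdriver's.
- tool_rack: plywood rack fixed to the bench, 60 (x) x 100 (y) x 126 mm high: a 14 mm thick top board on two side cheeks, open in front, with one 12 mm hole in the middle; origin at the centre of its underside. The screwdriver hangs through the hole with its handle's shoulder on the board.
- rack_hole (a point): centre of the rack's hole (12 mm across, through), on the board's upper face, 126 mm above the bench
- oil_can: loose oil can, 52 mm thick, 120 mm high, origin at the centre of its underside; leave alone
- tape_measure: loose tape measure, 32 x 79 x 67 mm, origin at the centre of its underside; leave alone
- jar: loose small round jar, brown with a white cap, 47 mm thick, 44 mm high, origin at the centre of its underside; leave alone

How it is judged (in metres and radians):
On the way, in this order (a step that is already met when the one before it is completed fails the run):
1. the screwdriver is lifted clear of the rack (z of screwdriver_tip in the frame of rack_hole above 0.005 m), for 0.1 s.
2. the drawer springs out while the blade is down in the slot (value of joint drawer above 0.025 m and horizontal distance between screwdriver_tip and slot_mouth below 0.035 m and z of screwdriver_tip in the frame of slot_mouth below -0.012 m), for 0.05 s.
At the end, for the whole second after the job is handed in: The drawer stands at least 25 mm open; the screwdriver hangs at rest in the hole of the rack, within 7 degrees of upright, its handle's shoulder within 6 mm of the board, and is released (value of joint drawer above 0.025 m and horizontal distance between each of screwdriver_grip, screwdriver_tip and rack_hole below 0.012 m and z of screwdriver_grip in the frame of rack_hole below 0.086 m and angle between screwdriver's own y axis and vertical below 0.12 rad and linear speed of screwdriver below 0.03 m/s); the robot touches nothing.
It fails at once if the battery unit, its slot, tab or drawer is pushed by the screwdriver with more than 30 N (contact force between screwdriver and battery_unit above 30 N).
It fails at once if the battery unit is pushed by the robot itself with more than 30 N (contact force between the arm and battery_unit above 30 N).
It fails at once if the oil can is moved by more than 20 mm (distance of oil_can from where it was at the start of the episode above 0.02 m).
It fails at once if the tape measure is moved by more than 20 mm (distance of tape_measure from where it was at the start of the episode above 0.02 m).
It fails at once if the small jar is moved by more than 20 mm (distance of jar from where it was at the start of the episode above 0.02 m).
It also fails if it takes over 67 s, if anything falls off the work surface, if the arm or the gripper's body presses on something with over 40 N, if the wrist force passes 120 N, or if a joint passes its speed limit or range.

## Working session

There is one attempt and no reset: what is moved stays moved. The work goes in short steps, Python scripts to look and compute and a tool call to move; the robot and the scene stay as the last step left them, time stands still between calls to the robot, and variables do not carry over. Pictures are saved under pics/ and viewed, and the job is handed in when it is done.

Besides the shell and the picture viewer there is one more tool, called in YAML: its name, and indented under it one key for each argument. play_rows: Moves the arm, as the interface text tells. Its arguments: {"type":"object","properties":{"targets":{"type":"array","items":{"type":"object","properties":{"fingers":{"type":"number"},"x":{"type":"number"},"y":{"type":"number"},"z":{"type":"number"},"wx":{"type":"number"},"wy":{"type":"number"},"wz":{"type":"number"}}}},"grip_force":{"type":"number"}},"required":["targets"]}

```bash
mkdir -p pics; ls
python3 - <<'E'
from workcell import bot
import cv2,numpy as np
o=bot.get_obs();print(o)
for c in("scene","top"):
    im,d=bot.camera(c);cv2.imwrite(f"pics/{c}0.png",im);np.save(f"{c}0.npy",d)
    k=bot.get_calibration(c);print(c,k)
    for n in["slot_mouth","rack_hole","screwdriver_grip","screwdriver_tip","drawer_front","battery_unit","tool_rack","oil_can","tape_measure","jar"]:
        r=bot.place_of(n,c);print(n,[(x["point"],round(x["confidence"],2)) for x in r[:2]])
E
```

```text
pics
{'time': 0.0, 'q': array([-7.68904757e+01,  5.01091414e+00,  1.00332457e+01,  9.50990554e+01,
        4.12179390e-04,  9.00012015e+01]), 'qd': array([ 0.03783153, -0.00253472, -0.01203494, -0.04842033,  0.03299417,
       -0.05376381]), 'joint_efforts': array([ 9.82831298e-04, -5.20386314e+01,  4.64804113e+01,  1.60882669e-02,
        1.34305305e-04,  1.10084767e-05]), 'ee_pos': array([ 0.12468975, -0.53540933,  0.20827405]), 'tcp_rot': array([-1.79923276e+02, -4.10570074e-04,  1.31083223e+01]), 'wrist_force': array([-0.95872857, -0.37546193, -0.21639549]), 'torque': array([-5.65365601e-05, -3.20835410e-02,  2.89535784e-03]), 'opening': 0.08534336525864082}
scene {'fx': 422.06489648075006, 'fy': 422.06489648075006, 'cx': 259.19591618611514, 'cy': 190.5843041188219, 'camera_from_world': array([[-0.6189023 , -0.78539645,  0.01060042,  0.45964323],
       [-0.42725479,  0.32529638, -0.84358497,  0.33628569],
       [ 0.65910036, -0.52662576, -0.53689107,  1.06728726],
       [ 0.        ,  0.        ,  0.        ,  1.        ]])}
slot_mouth [([190.6, 315.5], 0.67), ([246.2, 258.2],
[... 402 characters left out ...]
18372693626236, 'cy': 193.84277674360058, 'camera_from_world': array([[ 0.00783849, -0.99980239, -0.01826865,  0.16289977],
       [-0.99846973, -0.0068253 , -0.0548782 ,  0.56866622],
       [ 0.05474267,  0.01867086, -0.99832592,  1.31843467],
       [ 0.        ,  0.        ,  0.        ,  1.        ]])}
slot_mouth [([196.4, 347.6], 0.64)]
rack_hole [([213.8, 250.3], 0.84), ([199.3, 345.3], 0.62)]
screwdriver_grip [([197.7, 343.9], 0.49), ([218.0, 248.5], 0.4)]
screwdriver_tip []
drawer_front [([232.5, 346.3], 0.62)]
battery_unit []
tool_rack [([216.2, 252.3], 0.66)]
oil_can [([150.2, 280.2], 0.79), ([215.6, 248.5], 0.36)]
tape_measure [([229.9, 182.2], 0.72)]
jar [([201.2, 195.2], 0.53)]
```

View pics/scene0.png

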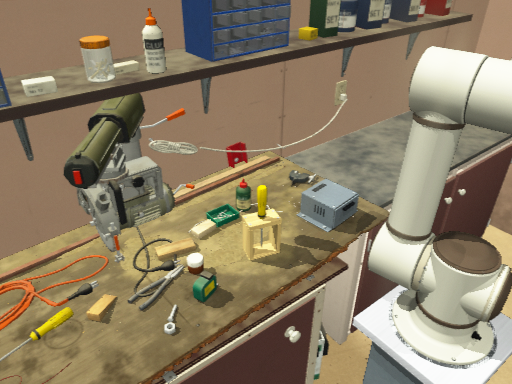

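View pics/top0.png

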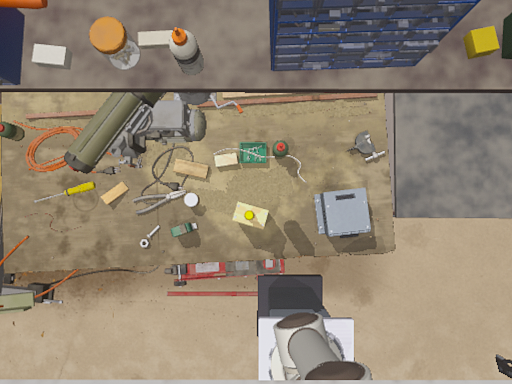

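Run:
```python
import cv2
im=cv2.imread("pics/top0.png");cv2.imwrite("pics/topc.png",cv2.resize(im[120:280,160:400],None,fx=3.3,fy=3.3,interpolation=cv2.INTER_CUBIC))
im=cv2.imread("pics/scene0.png");cv2.imwrite("pics/scenec.png",cv2.resize(im[130:300,170:410],None,fx=3.3,fy=3.3,interpolation=cv2.INTER_CUBIC))
```

```text
(no output)
```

View pics/topc.png

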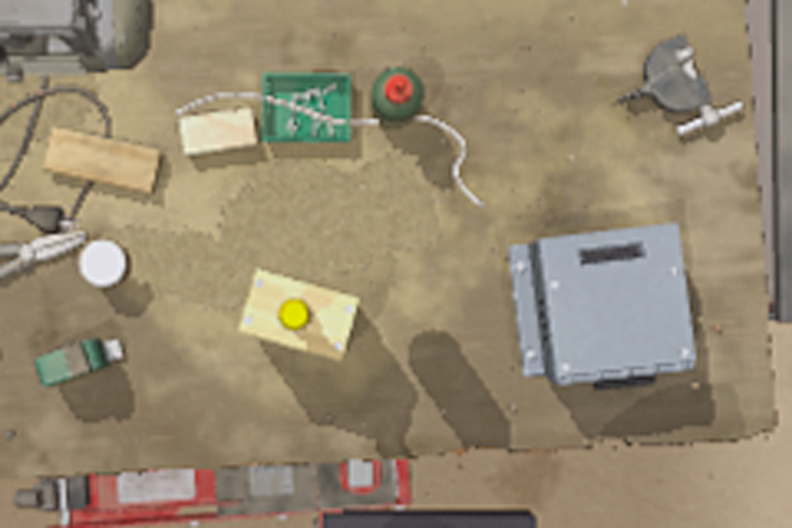

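View pics/scenec.png

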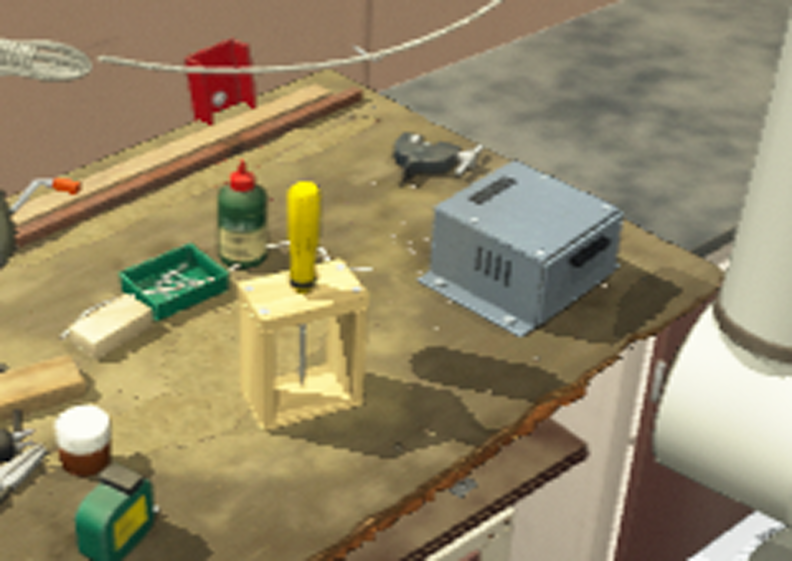

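```bash
cat > h.py <<'E'
import numpy as np,cv2
from workcell import bot
def cloud(d,c):
    k=bot.get_calibration(c);v,u=np.indices(d.shape)
    P=np.stack([(u-k["cx"])/k["fx"]*d,(v-k["cy"])/k["fy"]*d,d],-1)
    T=k["camera_from_world"];return (P-T[:3,3])@T[:3,:3]
def atz(u,v,z,c):
    k=bot.get_calibration(c);T=k["camera_from_world"];R=T[:3,:3];o=-R.T@T[:3,3]
    r=R.T@np.array([(u-k["cx"])/k["fx"],(v-k["cy"])/k["fy"],1]);return o+r*(z-o[2])/r[2]
def proj(p,c):
    k=bot.get_calibration(c);T=k["camera_from_world"];q=T[:3,:3]@np.array(p)+T[:3,3]
    return [k["fx"]*q[0]/q[2]+k["cx"],k["fy"]*q[1]/q[2]+k["cy"]]
E
python3 - <<'E'
from h import *
for c in("top","scene"):
    d=np.load(c+"0.npy");P=cloud(d,c);im=cv2.imread(f"pics/{c}0.png")
    ok=d>0
    X,Y,Z=P[...,0],P[...,1],P[...,2]
    box=ok&(X>.2)&(X<.8)&(Y>-.45)&(Y<.5)
    # lid
    for n,z,yr in(("lid",.084,(-.40,-.1)),("rack",.126,(-.05,.2))):
        m=box&(abs(Z-z)<.008)&(Y>yr[0])&(Y<yr[1])
        m8=m.astype(np.uint8);nl,l,s,ce=cv2.connectedComponentsWithStats(m8)
        i=1+np.argmax(s[1:,4]);q=P[l==i]
        # fill
        r=cv2.minAreaRect((q[:,:2]*1000).astype(np.float32))
        print(c,n,len(q),"z",np.median(q[:,2]),"rect",r)
        if n=="lid":
            bp=cv2.boundingRect((l==i).astype(np.uint8));print(bp)
    hsv=cv2.cvtColor(im,cv2.COLOR_BGR2HSV)
    m=box&(hsv[...,0]>22)&(hsv[...,0]<34)&(hsv[...,1]>200)&(Z>.12)&(Z<.26)&(Y<.3)&(Y>-.1)
    q=P[m];print(c,"handle",len(q),q.min(0),q.max(0),np.median(q,0), np.median(q[q[:,2]>q[:,2].max()-.01],0))
    u=np.argwhere(m);print(u.min(0),u.max(0),u.mean(0))
for p in((345.5,196.4),): print("slot top",atz(*p,.084,"top"))
print("slot scene net",atz(315.5,190.6,.084,"scene"))
print("hole top",atz(250.3,213.8,.126,"top"),"scene",atz(263.2,217.9,.126,"scene"))
print("handle top end", atz(249,215.5,.232,"top"))
print("grip scene", atz(261.4,198.2,.206,"scene"))
print("jar",atz(195.2,201.2,.0,"top"),"oil",atz(280.2,150.2,0,"top"),"tape",atz(182,230,0,"top"))
E
```

```text
top lid 1181 z 0.08390349970276763 rect ((510.8388977050781, -142.13385009765625), (145.4434356689453, 95.6744384765625), 6.7336015701293945)
(340, 187, 31, 49)
top rack 335 z 0.1259943901807967 rect ((493.3622741699219, 172.59974670410156), (71.83246612548828, 59.88346862792969), 74.42916870117188)
top handle 61 [0.48412739 0.17721917 0.22099071] [0.50696021 0.19734637 0.23478864] [0.49554898 0.18589357 0.23107791] [0.49555965 0.18584534 0.23109419]
[211 245] [219 252] [214.81967213 248.62295082]
scene lid 597 z 0.08424462315306296 rect ((512.4907836914062, -144.0399169921875), (144.6660919189453, 100.97566986083984), 6.145800590515137)
(312, 178, 47, 28)
scene rack 256 z 0.12610374504787145 rect ((493.2781066894531, 171.06024169921875), (70.1267318725586, 66.03911590576172), 73.57476043701172)
scene handle 248 [0.48144321 0.17629752 0.12638041] [0.50933842 0.20157329 0.23330663] [0.48991151 0.19362256 0.20025411] [0.49287848 0.19005698 0.2299248 ]
[185 257] [218 266] [199.23387097 261.45564516]
slot top [ 0.55752505 -0.11686929  0.084     ]
slot scene net [ 0.55134143 -0.09163323  0.084     ]
hole top [0.499386   0.18588645 0.126     ] scene [0.4924981  0.18401799 0.126     ]
handle top end [0.49411483 0.18573805 0.232     ]
grip scene [0.48296031 0.1996603  0.206     ]
jar [0.54164079 0.3800366  0.        ] oil [0.71947796 0.0892814  0.        ] tape [0.44273016 0.423715   0.        ]
```

Run:
```python
from h import *
from scipy.optimize import least_squares
for c in("top","scene"):
    T=bot.get_calibration(c)["camera_from_world"];print(c,"cam at",-T[:3,:3].T@T[:3,3])
    d=np.load(c+"0.npy");P=cloud(d,c);im=cv2.imread(f"pics/{c}0.png")
    X,Y,Z=P[...,0],P[...,1],P[...,2]
    box=(d>0)&(X>.3)&(X<.7)
    for n,z,yr in(("lid",.084,(-.25,.02)),("rack",.126,(.08,.29))):
        m=box&(abs(Z-z)<.006)&(Y>yr[0])&(Y<yr[1])
        nl,l,s,ce=cv2.connectedComponentsWithStats(m.astype(np.uint8))
        i=1+np.argmax(s[1:,4]);q=P[l==i]
        print(c,n,len(q),np.median(q[:,2]),cv2.minAreaRect((q[:,:2]*1000).astype(np.float32)))
        if n=="lid":
            h=cv2.boundingRect((l==i).astype(np.uint8));mm=np.zeros_like(l,np.uint8);mm[l==i]=1
            hull=np.zeros_like(mm);cv2.fillConvexPoly(hull,cv2.convexHull(np.argwhere(l==i)[:,::-1].astype(np.int32)),1)
            g=cv2.cvtColor(im,cv2.COLOR_BGR2GRAY);hull=cv2.erode(hull,np.ones((5,5)))
            dk=(hull>0)&(g<90)
            nl2,l2,s2,c2=cv2.connectedComponentsWithStats(dk.astype(np.uint8));j=1+np.argmax(s2[1:,4])
            med=np.median(g[hull>0]);w=np.where((cv2.dilate((l2==j).astype(np.uint8),np.ones((5,5)))>0),np.clip(med-g.astype(float),0,None),0)
            w[w<15]=0
            v,u=np.indices(g.shape);uc=(w*u).sum()/w.sum();vc=(w*v).sum()/w.sum()
            pts=np.array([atz(a,b,.084,c)[:2]*1000 for b,a in np.argwhere(l2==j)])
            print("slot px",uc,vc,s2[j],"world",atz(uc,vc,.084,c),"rect",cv2.minAreaRect(pts.astype(np.float32)))
    hsv=cv2.cvtColor(im,cv2.COLOR_BGR2HSV)
    m=box&(hsv[...,0]>22)&(hsv[...,0]<34)&(hsv[...,1]>180)&(Z>.14)&(Z<.22)&(Y<.3)&(Y>.08)
    q=P[m];print(len(q))
    if c=="scene":
        for lo in(.14,.16,.18,.2):
            s=q[(q[:,2]>lo)&(q[:,2]<lo+.02)]
            f=least_squares(lambda p:np.hypot(s[:,0]-p[0],s[:,1]-p[1])-.0145,[.495,.186],loss="soft_l1",f_scale=.001);print(lo,len(s),f.x,f.cost)
```

```text
top cam at [0.49434448 0.14213259 1.35041084]
top lid 1785 0.08395814708629565 ((510.1324462890625, -121.4545669555664), (141.37615966796875, 136.5001678466797), 7.2454400062561035)
slot px 344.7568796068796 196.47837837837838 [336 195  18   5  59] world [ 0.55725749 -0.11449976  0.084     ] rect ((556.2593994140625, -113.39171600341797), (10.952985763549805, 55.01651382446289), 6.76007080078125)
top rack 538 0.1262510287154817 ((497.123046875, 186.08717346191406), (99.83562469482422, 59.88300323486328), 74.42302703857422)
0
scene cam at [-0.2752955   0.81367061  0.85183014]
scene lid 971 0.08417786212948708 ((511.270751953125, -121.63442993164062), (146.44290161132812, 144.8258056640625), 7.07349157333374)
slot px 318.57565439455203 187.2845286231113 [313 184  13   8  31] world [ 0.56014577 -0.11513087  0.084     ] rect ((560.1085815429688, -116.71354675292969), (12.137120246887207, 58.342777252197266), 6.939712047576904)
scene rack 433 0.12600184500462047 ((497.68157958984375, 185.92161560058594), (101.13668060302734, 66.04055786132812), 73.54959106445312)
189
0.14 37 [0.50044572 0.18246862] 2.8219606273125543e-05
0.16 38 [0.50036174 0.18299965] 3.7786964810573665e-05
0.18 52 [0.49865514 0.18483637] 4.017227908569187e-05
0.2 62 [0.49858143 0.18527892] 3.8570103967948296e-05
```

play_rows:
  targets:
    - {"fingers": 1,"x": 0,"y": 0,"z": -0.04,"wx": 0,"wy": 0,"wz": 3}
    - {"fingers": 1,"x": 0,"y": 0,"z": -0.08,"wx": 0,"wy": 0,"wz": 6.1}
    - {"fingers": 1,"x": 0,"y": 0,"z": -0.08,"wx": 0,"wy": 0,"wz": 6.1}

```text
time: 1.35
ee_pos: [0.125, -0.5366, 0.2965]
tcp_rot: [179.5, -0.1, 6.8]
wrist_force: [0.3, -1.0, 1.5]
opening: 0.0853
```

Run:
```python
from workcell import bot
o=bot.get_obs();print(o)
```

```text
{'time': 1.35, 'q': array([-7.68905441e+01,  7.64078551e+00,  2.29444041e+01,  1.04768274e+02,
        7.43727774e-04,  9.62888950e+01]), 'qd': array([-2.02016271e-02, -3.01459592e-01, -7.04620532e+00, -5.96461599e+00,
        3.55261592e-03, -4.61251863e+00]), 'joint_efforts': array([-2.26008480e-03, -4.11113298e+01,  3.93790734e+01,  1.30782422e+00,
        3.13524788e-04,  9.24002118e-01]), 'ee_pos': array([ 0.12496655, -0.53659299,  0.29653857]), 'tcp_rot': array([ 1.79467958e+02, -5.93809247e-02,  6.82084002e+00]), 'wrist_force': array([ 0.27584499, -1.03653527,  1.45618048]), 'torque': array([-0.09310493,  0.00730242,  0.01533113]), 'opening': 0.08533308024203598}
```

play_rows:
  targets:
    - {"fingers": 1,"x": 0.458,"y": -0.671,"z": 0,"wz": -90}
    - {"fingers": 1,"x": 0.458,"y": -0.671,"z": 0,"wz": -90}
    - {"fingers": 1,"x": 0.458,"y": -0.671,"z": 0,"wz": -90}
    - {"fingers": 1,"x": 0.458,"y": -0.671,"z": 0,"wz": -90}
    - {"fingers": 1,"x": 0.458,"y": -0.671,"z": 0,"wz": -90}
    - {"fingers": 1,"x": 0.458,"y": -0.671,"z": 0,"wz": -90}
    - {"fingers": 1,"x": 0.458,"y": -0.671,"z": 0,"wz": -90}
    - {"fingers": 1,"x": 0.458,"y": -0.671,"z": 0,"wz": -90}
    - {"fingers": 1,"x": 0.458,"y": -0.671,"z": 0,"wz": -90}
    - {"fingers": 1,"x": 0.458,"y": -0.671,"z": 0,"wz": -90}
    - {"fingers": 1,"x": 0.458,"y": -0.671,"z": 0,"wz": -90}
    - {"fingers": 1,"x": 0.458,"y": -0.671,"z": 0,"wz": -90}
    - {"fingers": 1,"x": 0.458,"y": -0.671,"z": 0,"wz": -90}
    - {"fingers": 1,"x": 0.458,"y": -0.671,"z": 0,"wz": -90}
    - {"fingers": 1,"x": 0.458,"y": -0.671,"z": 0,"wz": -90}
    - {"fingers": 1,"x": 0.458,"y": -0.671,"z": 0,"wz": -90}
    - {"fingers": 1,"x": 0.458,"y": -0.671,"z": 0,"wz": -90}
    - {"fingers": 1,"x": 0.458,"y": -0.671,"z": 0,"wz": -90}
    - {"fingers": 1,"x": 0.458,"y": -0.671,"z": 0,"wz": -90}
    - {"fingers": 1,"x": 0.458,"y": -0.671,"z": 0,"wz": -90}

```text
$.targets[0]: bad value
```

Run:
```python
from workcell import bot
o=bot.get_obs();print(o["q"],o["qd"],o["ee_pos"],o["tcp_rot"])
```

```text
[-7.68905441e+01  7.64078551e+00  2.29444041e+01  1.04768274e+02
  7.43727774e-04  9.62888950e+01] [-2.02016271e-02 -3.01459592e-01 -7.04620532e+00 -5.96461599e+00
  3.55261592e-03 -4.61251863e+00] [ 0.12496655 -0.53659299  0.29653857] [ 1.79467958e+02 -5.93809247e-02  6.82084002e+00]
```

play_rows:
  targets:
    - {"fingers": 1,"x": 0.458,"y": -0.671,"z": 0,"wx": 0,"wy": 0,"wz": -90}
    - {"fingers": 1,"x": 0.458,"y": -0.671,"z": 0,"wx": 0,"wy": 0,"wz": -90}
    - {"fingers": 1,"x": 0.458,"y": -0.671,"z": 0,"wx": 0,"wy": 0,"wz": -90}
    - {"fingers": 1,"x": 0.458,"y": -0.671,"z": 0,"wx": 0,"wy": 0,"wz": -90}
    - {"fingers": 1,"x": 0.458,"y": -0.671,"z": 0,"wx": 0,"wy": 0,"wz": -90}
    - {"fingers": 1,"x": 0.458,"y": -0.671,"z": 0,"wx": 0,"wy": 0,"wz": -90}
    - {"fingers": 1,"x": 0.458,"y": -0.671,"z": 0,"wx": 0,"wy": 0,"wz": -90}
    - {"fingers": 1,"x": 0.458,"y": -0.671,"z": 0,"wx": 0,"wy": 0,"wz": -90}
    - {"fingers": 1,"x": 0.458,"y": -0.671,"z": 0,"wx": 0,"wy": 0,"wz": -90}
    - {"fingers": 1,"x": 0.458,"y": -0.671,"z": 0,"wx": 0,"wy": 0,"wz": -90}
    - {"fingers": 1,"x": 0.458,"y": -0.671,"z": 0,"wx": 0,"wy": 0,"wz": -90}
    - {"fingers": 1,"x": 0.458,"y": -0.671,"z": 0,"wx": 0,"wy": 0,"wz": -90}
    - {"fingers": 1,"x": 0.458,"y": -0.671,"z": 0,"wx": 0,"wy": 0,"wz": -90}
    - {"fingers": 1,"x": 0.458,"y": -0.671,"z": 0,"wx": 0,"wy": 0,"wz": -90}
    - {"fingers": 1,"x": 0.458,"y": -0.671,"z": 0,"wx": 0,"wy": 0,"wz": -90}
    - {"fingers": 1,"x": 0.458,"y": -0.671,"z": 0,"wx": 0,"wy": 0,"wz": -90}
    - {"fingers": 1,"x": 0.458,"y": -0.671,"z": 0,"wx": 0,"wy": 0,"wz": -90}
    - {"fingers": 1,"x": 0.458,"y": -0.671,"z": 0,"wx": 0,"wy": 0,"wz": -90}
    - {"fingers": 1,"x": 0.458,"y": -0.671,"z": 0,"wx": 0,"wy": 0,"wz": -90}
    - {"fingers": 1,"x": 0.458,"y": -0.671,"z": 0,"wx": 0,"wy": 0,"wz": -90}

```text
time: 3.02
ee_pos: [0.4986, 0.19, 0.2878]
tcp_rot: [-180.0, -0.0, 97.1]
wrist_force: [1.6, -1.0, -0.0]
opening: 0.0852
```

Run:
```python
from workcell import bot
o=bot.get_obs();print(o["q"],o["qd"],o["ee_pos"],o["tcp_rot"])
```

```text
[2.08455153e+01 5.37784167e+00 1.94531598e+01 1.04101459e+02
 3.13186081e-02 1.03704779e+02] [16.27994014 23.76922666 25.62229626  2.98877753 -0.70595331 15.52107939] [0.49862346 0.19004242 0.2878378 ] [-1.79967184e+02 -2.42337836e-02  9.71407218e+01]
```

play_rows:
  targets:
    - {"fingers": 1,"x": 0,"y": 0,"z": 0,"wx": 0,"wy": 0,"wz": 0}
    - {"fingers": 1,"x": 0,"y": 0,"z": 0.03,"wx": 0,"wy": 0,"wz": 0}
    - {"fingers": 1,"x": 0,"y": 0,"z": 0.06,"wx": 0,"wy": 0,"wz": 0}
    - {"fingers": 1,"x": 0,"y": 0,"z": 0.08,"wx": 0,"wy": 0,"wz": 0}
    - {"fingers": 1,"x": 0,"y": 0,"z": 0.091,"wx": 0,"wy": 0,"wz": 0}
    - {"fingers": 1,"x": 0,"y": 0,"z": 0.091,"wx": 0,"wy": 0,"wz": 0}
    - {"fingers": 1,"x": 0,"y": 0,"z": 0.091,"wx": 0,"wy": 0,"wz": 0}

```text
time: 3.6
ee_pos: [0.4971, 0.1857, 0.1982]
tcp_rot: [-180.0, 0.0, 97.0]
wrist_force: [-0.6, -0.6, 0.3]
opening: 0.0855
```

```bash
cat > st.py <<'E'
from h import *
import sys
o=bot.get_obs();print(o["time"],o["ee_pos"],o["tcp_rot"],o["wrist_force"],o["torque"],o["opening"])
n=sys.argv[1]
for c,b in(("scene",(130,300,170,410)),("top",(120,280,160,400))):
    im,d=bot.camera(c);cv2.imwrite(f"pics/{c}{n}.png",im);np.save(f"{c}{n}.npy",d)
    cv2.imwrite(f"pics/{c}{n}c.png",cv2.resize(im[b[0]:b[1],b[2]:b[3]],None,fx=3.3,fy=3.3,interpolation=cv2.INTER_CUBIC))
E
python3 st.py 1
```

```text
3.6 [0.49713618 0.18572968 0.19824877] [-1.79983439e+02  9.55047551e-03  9.69902344e+01] [-0.59587654 -0.62833691  0.30086772] [ 0.02398772 -0.07176612 -0.01697472] 0.08552012625006035
```

View pics/scene1c.png

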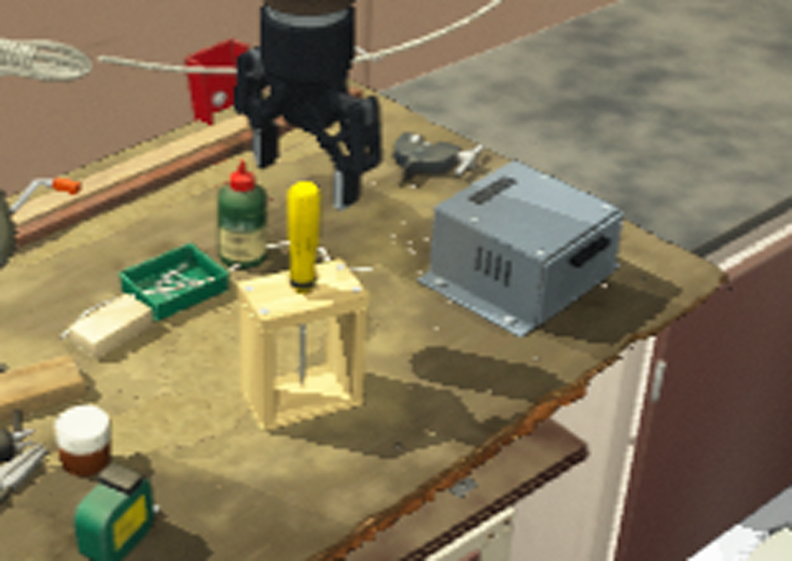

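```bash
python3 - <<'E'
from h import *
im=cv2.imread("pics/scene1.png");d=np.load("scene1.npy");P=cloud(d,"scene")
for u,v in((345,200),(340,185),(265,160),(262,145),(303,200),(310,60),(303,235)):
    a,b=170+int(u/3.3),130+int(v/3.3);print((u,v),im[b,a],P[b,a])
print(np.array(proj([.497,.186,.187],"scene")-np.array([170,130]))*3.3)
E
cp pics/top1c.png pics/t1.png
```

```text
(345, 200) [24 26 22] [0.44771146 0.18513232 0.24513308]
(340, 185) [101 105  99] [0.44875476 0.1882454  0.25843257]
(265, 160) [18 19 18] [0.54143231 0.19490429 0.24169557]
(262, 145) [21 22 21] [0.54193997 0.19800763 0.25885172]
(303, 200) [  0 183 208] [0.48986112 0.19596007 0.22801195]
(310, 60) [30 27 24] [0.4707838  0.20693131 0.36808633]
(303, 235) [  0 154 177] [0.4891145  0.19595747 0.19185745]
[303.59773047 231.00266786]
```

View pics/top1c.png

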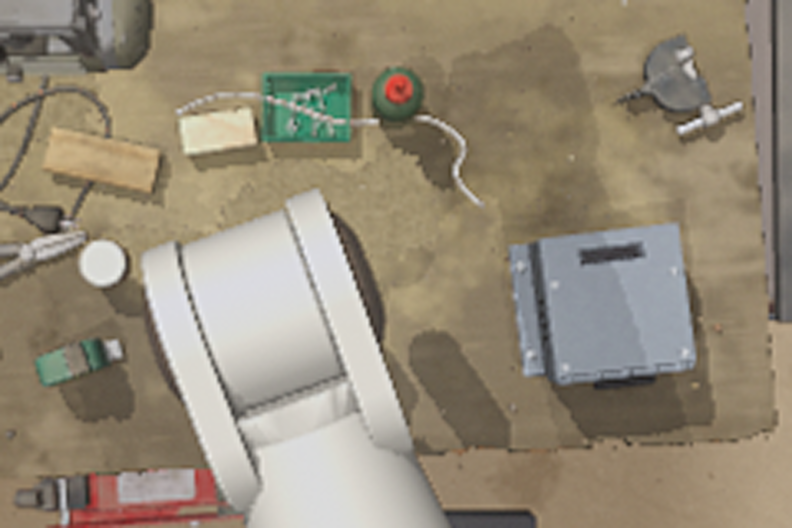

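```bash
python3 st.py 2;python3 - <<'E'
from h import *
print(bot.get_obs()["ee_pos"])
E
```

```text
3.7 [0.49779659 0.18612754 0.19943426] [ 1.79895334e+02 -2.47530096e-02  9.69976334e+01] [ 0.33834444 -0.0654489   0.13363405] [-0.02515714  0.02729452  0.00873258] 0.0853380467858579
[0.49791408 0.18623505 0.1993585 ]
```

View pics/scene2c.png

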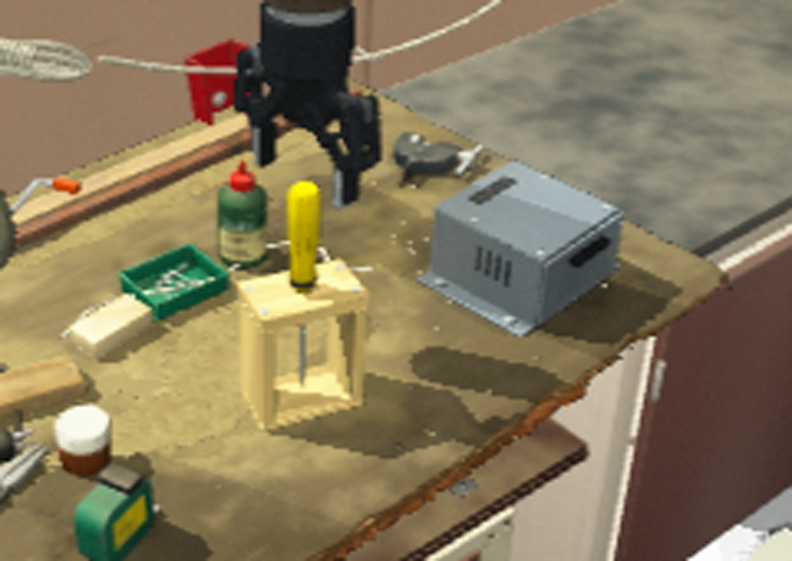

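Run:
```python
from h import *
im=cv2.imread("pics/scene2.png").astype(int);d=np.load("scene2.npy");d0=np.load("scene0.npy");P=cloud(d,"scene")
X,Y,Z=P[...,0],P[...,1],P[...,2]
m=(d>0)&(d0-d>.03)&(Z>.12)&(abs(X-.497)<.09)&(abs(Y-.186)<.08)
print(m.sum())
for nm,s in(("+x",X>.515),("-x",X<.48)):
    q=P[m&s];q=q[np.argsort(q[:,2])];print(nm,len(q));print(q[:12].round(3))
q=P[m]
for z in np.arange(.22,.46,.02):
    s=q[(q[:,2]>z)&(q[:,2]<z+.02)]
    if len(s):print(z.round(2),len(s),s.min(0).round(3),s.max(0).round(3))
```

```text
7716
+x 714
[[0.546 0.192 0.232]
 [0.541 0.198 0.236]
 [0.54  0.189 0.237]
 [0.542 0.183 0.237]
 [0.543 0.194 0.237]
 [0.541 0.192 0.238]
 [0.542 0.187 0.239]
 [0.543 0.198 0.239]
 [0.543 0.19  0.239]
 [0.545 0.203 0.24 ]
 [0.542 0.184 0.241]
 [0.541 0.195 0.242]]
-x 5045
[[0.452 0.181 0.235]
 [0.45  0.176 0.237]
 [0.453 0.191 0.238]
 [0.451 0.189 0.238]
 [0.449 0.187 0.239]
 [0.451 0.186 0.241]
 [0.452 0.192 0.242]
 [0.447 0.185 0.242]
 [0.444 0.185 0.244]
 [0.454 0.19  0.244]
 [0.444 0.178 0.244]
 [0.448 0.192 0.244]]
0.22 15 [0.449 0.176 0.232] [0.546 0.203 0.24 ]
0.24 87 [0.441 0.173 0.241] [0.548 0.203 0.26 ]
0.26 92 [0.441 0.173 0.26 ] [0.561 0.205 0.28 ]
0.28 212 [0.424 0.164 0.28 ] [0.57  0.208 0.3  ]
0.3 251 [0.425 0.164 0.3  ] [0.57  0.209 0.32 ]
0.32 313 [0.428 0.165 0.32 ] [0.568 0.208 0.34 ]
0.34 122 [0.434 0.165 0.34 ] [0.56  0.224 0.36 ]
0.36 200 [0.458 0.157 0.36 ] [0.513 0.224 0.38 ]
0.38 248 [0.459 0.152 0.38 ] [0.525 0.226 0.399]
0.4 167 [0.459 0.161 0.4  ] [0.518 0.226 0.42 ]
0.42 220 [0.456 0.153 0.42 ] [0.523 0.228 0.44 ]
0.44 238 [0.456 0.152 0.44 ] [0.525 0.228 0.46 ]
```

play_rows:
  targets:
    - {"fingers": 1,"x": 0,"y": 0,"z": 0.01,"wx": 0,"wy": 0,"wz": 0}
    - {"fingers": 1,"x": 0,"y": 0,"z": 0.02,"wx": 0,"wy": 0,"wz": 0}
    - {"fingers": 1,"x": 0,"y": 0,"z": 0.025,"wx": 0,"wy": 0,"wz": 0}
    - {"fingers": 1,"x": 0,"y": 0,"z": 0.025,"wx": 0,"wy": 0,"wz": 0}

```text
time: 4.13
ee_pos: [0.4967, 0.186, 0.1709]
tcp_rot: [-179.8, 0.0, 97.0]
wrist_force: [-0.8, -0.3, -0.1]
opening: 0.0856
```

```bash
python3 st.py 3;python3 - <<'E'
from h import *
d=np.load("scene3.npy");d0=np.load("scene0.npy");P=cloud(d,"scene")
X,Y,Z=P[...,0],P[...,1],P[...,2]
m=(d>0)&(d0-d>.03)&(Z>.12)&(abs(X-.497)<.09)&(abs(Y-.186)<.08)
for s in(X>.515,X<.48):
    q=P[m&s];print(np.sort(q[:,2])[:10].round(3))
print(bot.get_obs()["q"])
E
```

```text
4.1333 [0.49670433 0.18595352 0.17094176] [-1.79845609e+02  3.76580252e-02  9.70118711e+01] [-0.81151721 -0.3307116  -0.05032542] [-0.02257878  0.00193689  0.04932171] 0.08562818412288097
[0.208 0.209 0.209 0.21  0.21  0.21  0.21  0.211 0.212 0.213]
[0.207 0.209 0.21  0.212 0.212 0.213 0.213 0.214 0.214 0.216]
[ 2.05248264e+01  1.78671681e+00  2.68536809e+00  9.09509743e+01
 -2.72758808e-04  1.03512301e+02]
```

View pics/scene3c.png

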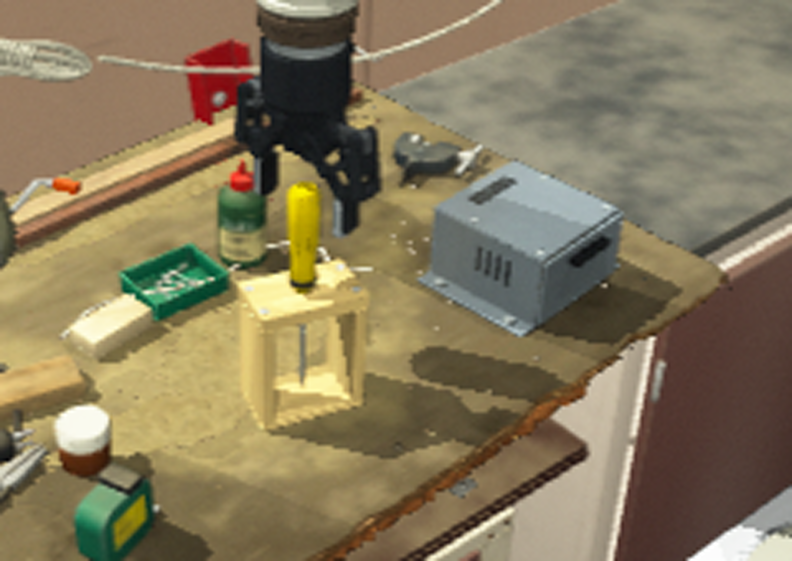

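play_rows:
  targets:
    - {"fingers": 1,"x": 0,"y": 0,"z": 0.003,"wx": 0,"wy": 0,"wz": 0}
    - {"fingers": 1,"x": 0,"y": 0,"z": 0.006,"wx": 0,"wy": 0,"wz": 0}
    - {"fingers": 1,"x": 0,"y": 0,"z": 0.006,"wx": 0,"wy": 0,"wz": 0}

```text
time: 4.48
ee_pos: [0.4973, 0.1862, 0.1665]
tcp_rot: [-180.0, 0.0, 97.0]
wrist_force: [0.9, -0.5, -0.5]
opening: 0.0852
```

play_rows:
  targets:
    - {"fingers": 1,"x": 0,"y": 0,"z": 0.004,"wx": 0,"wy": 0,"wz": 0}
    - {"fingers": 1,"x": 0,"y": 0,"z": 0.004,"wx": 0,"wy": 0,"wz": 0}

```text
time: 4.65
ee_pos: [0.4973, 0.1862, 0.1623]
tcp_rot: [-180.0, 0.0, 97.0]
wrist_force: [0.2, -0.6, -0.3]
opening: 0.0852
```

play_rows:
  grip_force: 60
  targets:
    - {"fingers": -1,"x": 0,"y": 0,"z": 0,"wx": 0,"wy": 0,"wz": 0}
    - {"fingers": -1,"x": 0,"y": 0,"z": 0,"wx": 0,"wy": 0,"wz": 0}
    - {"fingers": -1,"x": 0,"y": 0,"z": 0,"wx": 0,"wy": 0,"wz": 0}
    - {"fingers": -1,"x": 0,"y": 0,"z": 0,"wx": 0,"wy": 0,"wz": 0}
    - {"fingers": -1,"x": 0,"y": 0,"z": 0,"wx": 0,"wy": 0,"wz": 0}
    - {"fingers": -1,"x": 0,"y": 0,"z": 0,"wx": 0,"wy": 0,"wz": 0}
    - {"fingers": -1,"x": 0,"y": 0,"z": 0,"wx": 0,"wy": 0,"wz": 0}
    - {"fingers": -1,"x": 0,"y": 0,"z": 0,"wx": 0,"wy": 0,"wz": 0}
    - {"fingers": -1,"x": 0,"y": 0,"z": 0,"wx": 0,"wy": 0,"wz": 0}
    - {"fingers": -1,"x": 0,"y": 0,"z": 0,"wx": 0,"wy": 0,"wz": 0}

```text
time: 5.48
ee_pos: [0.4974, 0.1862, 0.1633]
tcp_rot: [180.0, -0.0, 97.0]
wrist_force: [-1.2, -0.3, 4.9]
opening: 0.0279
```

```bash
python3 st.py 4;python3 - <<'E'
from h import *
d=np.load("scene4.npy");d0=np.load("scene0.npy");P=cloud(d,"scene")
X,Y,Z=P[...,0],P[...,1],P[...,2]
m=(d>0)&(d0-d>.02)&(Z>.12)&(abs(X-.497)<.09)&(abs(Y-.186)<.08)
q=P[m];print(q[np.argsort(q[:,2])[:10]].round(3))
E
```

```text
5.4833 [0.49739393 0.18622769 0.16325042] [ 1.79990276e+02 -6.58211310e-03  9.70104962e+01] [-1.22238126 -0.28643951  4.90456661] [-0.08728381  0.50418428 -0.01663434] 0.027929182737334683
[[0.504 0.194 0.155]
 [0.504 0.195 0.159]
 [0.512 0.192 0.175]
 [0.511 0.193 0.179]
 [0.512 0.192 0.182]
 [0.48  0.178 0.186]
 [0.517 0.196 0.187]
 [0.507 0.197 0.19 ]
 [0.512 0.196 0.19 ]
 [0.476 0.178 0.192]]
```

View pics/scene4c.png

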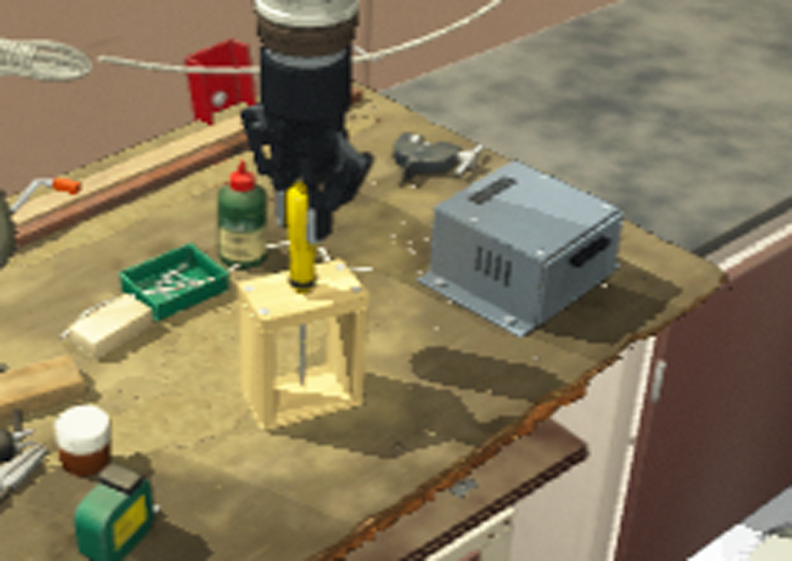

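play_rows:
  grip_force: 100
  targets:
    - {"fingers": -1,"x": 0,"y": 0,"z": 0,"wx": 0,"wy": 0,"wz": 0}
    - {"fingers": -1,"x": 0,"y": 0,"z": -0.005,"wx": 0,"wy": 0,"wz": 0}
    - {"fingers": -1,"x": 0,"y": 0,"z": -0.02,"wx": 0,"wy": 0,"wz": 0}
    - {"fingers": -1,"x": 0,"y": 0,"z": -0.04,"wx": 0,"wy": 0,"wz": 0}
    - {"fingers": -1,"x": 0,"y": 0,"z": -0.06,"wx": 0,"wy": 0,"wz": 0}
    - {"fingers": -1,"x": 0,"y": 0,"z": -0.08,"wx": 0,"wy": 0,"wz": 0}
    - {"fingers": -1,"x": 0,"y": 0,"z": -0.1,"wx": 0,"wy": 0,"wz": 0}
    - {"fingers": -1,"x": 0,"y": 0,"z": -0.12,"wx": 0,"wy": 0,"wz": 0}
    - {"fingers": -1,"x": 0,"y": 0,"z": -0.135,"wx": 0,"wy": 0,"wz": 0}
    - {"fingers": -1,"x": 0,"y": 0,"z": -0.14,"wx": 0,"wy": 0,"wz": 0}
    - {"fingers": -1,"x": 0,"y": 0,"z": -0.14,"wx": 0,"wy": 0,"wz": 0}
    - {"fingers": -1,"x": 0,"y": 0,"z": -0.14,"wx": 0,"wy": 0,"wz": 0}

```text
time: 6.58
ee_pos: [0.4976, 0.1862, 0.3021]
tcp_rot: [-180.0, 0.0, 97.0]
wrist_force: [0.2, 0.0, -1.7]
opening: 0.0272
```

```bash
python3 st.py 5;python3 - <<'E'
from h import *
from scipy.optimize import least_squares
print([ (x["point"],x["confidence"]) for x in bot.place_of("screwdriver_tip","scene")])
ee=bot.get_obs()["ee_pos"];print(ee, "proj expected tip",proj([ee[0],ee[1],ee[2]-.147],"scene"), proj([.4975,.186,.126],"top"))
im=cv2.imread("pics/scene5.png");d=np.load("scene5.npy");P=cloud(d,"scene")
X,Y,Z=P[...,0],P[...,1],P[...,2]
hsv=cv2.cvtColor(im,cv2.COLOR_BGR2HSV)
m=(d>0)&(hsv[...,0]>22)&(hsv[...,0]<34)&(hsv[...,1]>180)&(Z>.24)&(Z<.36)&(abs(X-.497)<.05)
q=P[m];print(len(q),q[:,2].min(),q[:,2].max())
for lo in(.265,.28,.295):
    s=q[(q[:,2]>lo)&(q[:,2]<lo+.015)]
    f=least_squares(lambda p:np.hypot(s[:,0]-p[0],s[:,1]-p[1])-.0145,[.495,.186],loss="soft_l1",f_scale=.001);print(lo,len(s),f.x)
E
```

```text
6.5833 [0.49762477 0.18624492 0.30209305] [-1.79959205e+02  1.37899543e-02  9.70085190e+01] [ 0.20836126  0.01072622 -1.7303407 ] [-0.01506461  0.00321034  0.05644456] 0.027171386056920755
[([207.0, 261.3], 0.79), ([194.3, 314.9], 0.56)]
[0.49720879 0.18612431 0.30173744] proj expected tip [np.float64(261.7613577112918), np.float64(209.31179842409085)] [np.float64(250.25803116855693), np.float64(214.40896835779705)]
190 0.26632986172261397 0.35888308349024894
0.265 12 [0.50060122 0.18222731]
0.28 37 [0.50041957 0.1822074 ]
0.295 34 [0.50085608 0.18289679]
```

View pics/scene5c.png

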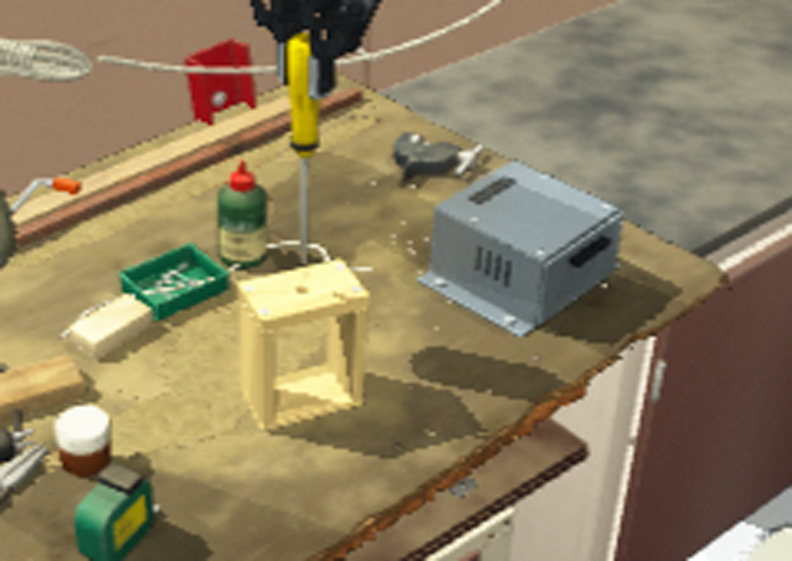

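```bash
cat > fit.py <<'E'
from h import *
from scipy.optimize import least_squares
def fit(c,fn):
    g=cv2.cvtColor(cv2.imread(fn),cv2.COLOR_BGR2GRAY).astype(float)
    u0,v0=proj([.557,-.115,.084],c);u0,v0=int(u0),int(v0);r=15 if c=="top" else 13;rv=7 if c=="top" else 9
    k=bot.get_calibration(c);T=k["camera_from_world"]
    S=6
    us=(np.arange((2*r+1)*S)+.5)/S-.5+u0-r; vs=(np.arange((2*rv+1)*S)+.5)/S-.5+v0-rv
    U,V=np.meshgrid(us,vs)
    R=T[:3,:3];o=-R.T@T[:3,3]
    ray=np.stack([(U-k["cx"])/k["fx"],(V-k["cy"])/k["fy"],np.ones_like(U)],-1)@R
    pts=o+ray*((.084-o[2])/ray[...,2:])
    patch=g[v0-rv:v0+rv+1,u0-r:u0+r+1]
    sg=lambda x:1/(1+np.exp(-x/.0003))
    def model(p):
        x,y,a,w,l,f,b,b1,b2=p
        dx,dy=pts[...,0]-x,pts[...,1]-y;c_,s_=np.cos(a),np.sin(a)
        e=dx*c_+dy*s_;h=-dx*s_+dy*c_
        I=sg(w/2-abs(e))*sg(l/2-abs(h))
        bg=b+b1*(e*100)+b2*(h*100)
        M=bg*(1-I)+f*I
        return M.reshape(2*rv+1,S,2*r+1,S).mean((1,3))
    f=least_squares(lambda p:(model(p)-patch).ravel(),[.5575,-.115,.122,.010,.054,50,150,0,0],x_scale=[.001,.001,.01,.001,.001,10,10,1,1],loss="soft_l1",f_scale=8)
    print(c,fn,f.x.round(4),"rms",np.sqrt(np.mean((model(f.x)-patch)**2)))
for n in(0,1,5):
    fit("top",f"pics/top{n}.png");fit("scene",f"pics/scene{n}.png")
E
python3 fit.py
```

```text
top pics/top0.png [ 5.57000e-01 -1.14200e-01  1.26700e-01  1.38000e-02  6.03000e-02
  7.15609e+01  1.68446e+02 -1.65280e+00 -3.19800e-01] rms 13.808182481144819
scene pics/scene0.png [ 5.601000e-01 -1.163000e-01  1.257000e-01  1.660000e-02  6.460000e-02
  8.178080e+01  1.600458e+02 -5.148400e+00 -2.970000e-02] rms 21.24021853388369
top pics/top1.png [ 5.571000e-01 -1.141000e-01  1.307000e-01  1.410000e-02  6.040000e-02
  6.606420e+01  1.536257e+02 -1.676000e+00 -2.384000e+00] rms 11.103514073225867
scene pics/scene1.png [ 5.601000e-01 -1.160000e-01  1.285000e-01  1.670000e-02  6.470000e-02
  7.988290e+01  1.503733e+02 -3.935700e+00 -2.284600e+00] rms 21.6425386706948
top pics/top5.png [ 5.572000e-01 -1.141000e-01  1.291000e-01  1.450000e-02  6.020000e-02
  6.563260e+01  1.494124e+02 -1.605300e+00 -1.862700e+00] rms 10.572319688197418
scene pics/scene5.png [ 5.601000e-01 -1.157000e-01  1.249000e-01  1.740000e-02  6.390000e-02
  8.188870e+01  1.514557e+02 -2.605000e+00 -1.222800e+00] rms 21.80330219218993
```

play_rows:
  targets:
    - {"fingers": -1,"x": -0.04,"y": 0.002,"z": 0.0,"wx": 0,"wy": 0,"wz": 0}
    - {"fingers": -1,"x": -0.07,"y": 0.004,"z": 0.0,"wx": 0,"wy": 0,"wz": 0}
    - {"fingers": -1,"x": -0.1,"y": 0.008,"z": 0.0,"wx": 0,"wy": 0,"wz": 0}
    - {"fingers": -1,"x": -0.13,"y": 0.012,"z": 0.0,"wx": 0,"wy": 0,"wz": 0}
    - {"fingers": -1,"x": -0.16,"y": 0.015,"z": 0.0,"wx": 0,"wy": 0,"wz": 0}
    - {"fingers": -1,"x": -0.19,"y": 0.017,"z": 0.0,"wx": 0,"wy": 0,"wz": 0}
    - {"fingers": -1,"x": -0.22,"y": 0.019,"z": 0.0,"wx": 0,"wy": 0,"wz": 0}
    - {"fingers": -1,"x": -0.25,"y": 0.021,"z": 0.0,"wx": 0,"wy": 0,"wz": 0}
    - {"fingers": -1,"x": -0.28,"y": 0.022,"z": 0.0,"wx": 0,"wy": 0,"wz": 0}
    - {"fingers": -1,"x": -0.3,"y": 0.023,"z": 0.0,"wx": 0,"wy": 0,"wz": 0}
    - {"fingers": -1,"x": -0.306,"y": 0.023,"z": 0.0,"wx": 0,"wy": 0,"wz": 0}
    - {"fingers": -1,"x": -0.306,"y": 0.023,"z": 0.0,"wx": 0,"wy": 0,"wz": 0}
    - {"fingers": -1,"x": -0.306,"y": 0.023,"z": 0.0,"wx": 0,"wy": 0,"wz": 0}

```text
time: 7.82
ee_pos: [0.5574, -0.1143, 0.3025]
tcp_rot: [-180.0, -0.0, 97.0]
wrist_force: [0.5, 0.1, -0.6]
opening: 0.0271
```

play_rows:
  targets:
    - {"fingers": -1,"x": 0,"y": 0.001,"z": 0.02,"wx": 0,"wy": 0,"wz": 0}
    - {"fingers": -1,"x": 0,"y": 0.001,"z": 0.04,"wx": 0,"wy": 0,"wz": 0}
    - {"fingers": -1,"x": 0,"y": 0.001,"z": 0.055,"wx": 0,"wy": 0,"wz": 0}
    - {"fingers": -1,"x": 0,"y": 0.001,"z": 0.06,"wx": 0,"wy": 0,"wz": 0}
    - {"fingers": -1,"x": 0,"y": 0.001,"z": 0.06,"wx": 0,"wy": 0,"wz": 0}
    - {"fingers": -1,"x": 0,"y": 0.001,"z": 0.06,"wx": 0,"wy": 0,"wz": 0}

```text
time: 8.32
ee_pos: [0.5585, -0.1137, 0.2438]
tcp_rot: [180.0, 0.0, 97.1]
wrist_force: [-0.6, -0.0, -0.4]
opening: 0.0271
```

```bash
python3 st.py 6;python3 - <<'E'
from h import *
im=cv2.imread("pics/scene6.png");cv2.imwrite("pics/z6.png",cv2.resize(im[140:220,280:370],None,fx=7,fy=7,interpolation=cv2.INTER_CUBIC))
im=cv2.imread("pics/top6.png");cv2.imwrite("pics/zt6.png",cv2.resize(im[170:240,300:390],None,fx=7,fy=7,interpolation=cv2.INTER_CUBIC))
ee=bot.get_obs()["ee_pos"]
for c,o in(("scene",(280,140)),):
    print((np.array(proj([ee[0],ee[1],ee[2]-.147],c))-o)*7+3,(np.array(proj([.5585,-.115,.084],c))-o)*7+3)
E
```

```text
8.3167 [ 0.55853006 -0.11373006  0.2437629 ] [1.79972467e+02 3.50278549e-03 9.70705982e+01] [-0.55594227 -0.04832878 -0.37161538] [-0.05687595  0.00102089  0.00129551] 0.027134373651422027
[275.80165839 312.38977211] [275.22495228 335.4919148 ]
```

View pics/z6.png

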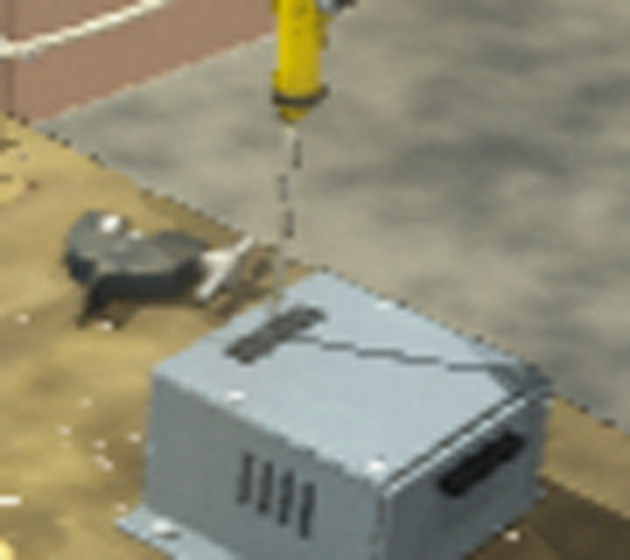

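View pics/zt6.png

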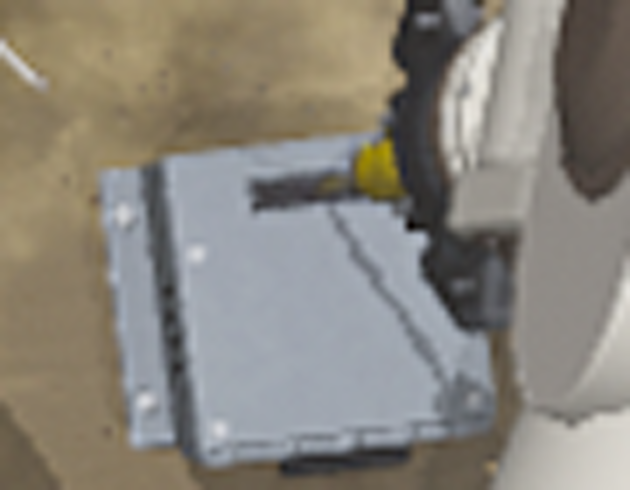

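play_rows:
  targets:
    - {"fingers": -1,"x": -0.001,"y": 0,"z": 0.005,"wx": 0,"wy": 0,"wz": 0}
    - {"fingers": -1,"x": -0.001,"y": 0,"z": 0.009,"wx": 0,"wy": 0,"wz": 0}
    - {"fingers": -1,"x": -0.001,"y": 0,"z": 0.01,"wx": 0,"wy": 0,"wz": 0}
    - {"fingers": -1,"x": -0.001,"y": 0,"z": 0.01,"wx": 0,"wy": 0,"wz": 0}

```text
time: 8.75
ee_pos: [0.5586, -0.1156, 0.2325]
tcp_rot: [-180.0, -0.0, 97.0]
wrist_force: [-0.5, 0.4, -0.7]
opening: 0.0269
```

play_rows:
  targets:
    - {"fingers": -1,"x": 0,"y": 0,"z": 0.001,"wx": 0,"wy": 0,"wz": 0}
    - {"fingers": -1,"x": 0,"y": 0,"z": 0.001,"wx": 0,"wy": 0,"wz": 0}

```text
time: 8.92
ee_pos: [0.5587, -0.1156, 0.2319]
tcp_rot: [-180.0, -0.0, 97.0]
wrist_force: [-0.3, -0.2, -1.4]
opening: 0.0268
```

play_rows:
  targets:
    - {"fingers": -1,"x": 0,"y": 0,"z": 0.001,"wx": 0,"wy": 0,"wz": 0}
    - {"fingers": -1,"x": 0,"y": 0,"z": 0.001,"wx": 0,"wy": 0,"wz": 0}

```text
time: 9.08
ee_pos: [0.5587, -0.1156, 0.2309]
tcp_rot: [-180.0, -0.0, 97.0]
wrist_force: [0.2, -0.0, -1.1]
opening: 0.0269
```

play_rows:
  targets:
    - {"fingers": -1,"x": 0,"y": 0,"z": 0.001,"wx": 0,"wy": 0,"wz": 0}
    - {"fingers": -1,"x": 0,"y": 0,"z": 0.001,"wx": 0,"wy": 0,"wz": 0}

```text
time: 9.25
ee_pos: [0.5587, -0.1156, 0.2299]
tcp_rot: [-180.0, -0.0, 97.0]
wrist_force: [-0.1, 0.2, -1.0]
opening: 0.0274
```

play_rows:
  targets:
    - {"fingers": -1,"x": 0,"y": 0,"z": 0.001,"wx": 0,"wy": 0,"wz": 0}
    - {"fingers": -1,"x": 0,"y": 0,"z": 0.001,"wx": 0,"wy": 0,"wz": 0}

```text
time: 9.42
ee_pos: [0.5587, -0.1156, 0.2288]
tcp_rot: [-180.0, -0.0, 97.0]
wrist_force: [0.5, 0.8, -1.5]
opening: 0.027
```

play_rows:
  targets:
    - {"fingers": -1,"x": 0,"y": 0,"z": 0.001,"wx": 0,"wy": 0,"wz": 0}
    - {"fingers": -1,"x": 0,"y": 0,"z": 0.001,"wx": 0,"wy": 0,"wz": 0}

```text
time: 9.58
ee_pos: [0.5587, -0.1156, 0.2278]
tcp_rot: [-180.0, -0.0, 97.0]
wrist_force: [0.3, 0.4, -0.9]
opening: 0.027
```

play_rows:
  targets:
    - {"fingers": -1,"x": 0,"y": 0,"z": 0.001,"wx": 0,"wy": 0,"wz": 0}
    - {"fingers": -1,"x": 0,"y": 0,"z": 0.001,"wx": 0,"wy": 0,"wz": 0}

```text
time: 9.75
ee_pos: [0.5587, -0.1156, 0.2268]
tcp_rot: [-180.0, -0.0, 97.0]
wrist_force: [0.2, 0.6, -3.0]
opening: 0.0271
```

play_rows:
  targets:
    - {"fingers": -1,"x": 0,"y": 0,"z": 0.001,"wx": 0,"wy": 0,"wz": 0}
    - {"fingers": -1,"x": 0,"y": 0,"z": 0.001,"wx": 0,"wy": 0,"wz": 0}

```text
time: 9.92
ee_pos: [0.5587, -0.1156, 0.2258]
tcp_rot: [-180.0, -0.0, 97.0]
wrist_force: [0.8, 0.3, -0.8]
opening: 0.0269
```

play_rows:
  targets:
    - {"fingers": -1,"x": 0,"y": 0,"z": 0.003,"wx": 0,"wy": 0,"wz": 0}
    - {"fingers": -1,"x": 0,"y": 0,"z": 0.006,"wx": 0,"wy": 0,"wz": 0}
    - {"fingers": -1,"x": 0,"y": 0,"z": 0.009,"wx": 0,"wy": 0,"wz": 0}
    - {"fingers": -1,"x": 0,"y": 0,"z": 0.012,"wx": 0,"wy": 0,"wz": 0}
    - {"fingers": -1,"x": 0,"y": 0,"z": 0.014,"wx": 0,"wy": 0,"wz": 0}
    - {"fingers": -1,"x": 0,"y": 0,"z": 0.014,"wx": 0,"wy": 0,"wz": 0}
    - {"fingers": -1,"x": 0,"y": 0,"z": 0.014,"wx": 0,"wy": 0,"wz": 0}

```text
time: 10.5
ee_pos: [0.5586, -0.1156, 0.2118]
tcp_rot: [-180.0, -0.0, 97.0]
wrist_force: [0.4, -0.2, -1.9]
opening: 0.0273
```

play_rows:
  targets:
    - {"fingers": -1,"x": 0,"y": 0,"z": 0.0015,"wx": 0,"wy": 0,"wz": 0}
    - {"fingers": -1,"x": 0,"y": 0,"z": 0.003,"wx": 0,"wy": 0,"wz": 0}
    - {"fingers": -1,"x": 0,"y": 0,"z": 0.003,"wx": 0,"wy": 0,"wz": 0}

```text
time: 10.75
ee_pos: [0.5587, -0.1156, 0.2087]
tcp_rot: [-180.0, -0.0, 97.0]
wrist_force: [-0.3, 0.5, -1.9]
opening: 0.0271
```

play_rows:
  targets:
    - {"fingers": -1,"x": 0,"y": 0,"z": 0.001,"wx": 0,"wy": 0,"wz": 0}
    - {"fingers": -1,"x": 0,"y": 0,"z": 0.001,"wx": 0,"wy": 0,"wz": 0}

```text
time: 10.92
ee_pos: [0.5587, -0.1155, 0.2078]
tcp_rot: [-180.0, -0.0, 97.0]
wrist_force: [0.8, 0.8, -2.8]
opening: 0.0273
```

play_rows:
  targets:
    - {"fingers": -1,"x": 0,"y": 0,"z": 0.001,"wx": 0,"wy": 0,"wz": 0}
    - {"fingers": -1,"x": 0,"y": 0,"z": 0.001,"wx": 0,"wy": 0,"wz": 0}

```text
time: 11.08
ee_pos: [0.5588, -0.1156, 0.2073]
tcp_rot: [180.0, 0.0, 97.0]
wrist_force: [-0.6, 0.4, 1.1]
opening: 0.0271
```

play_rows:
  targets:
    - {"fingers": -1,"x": 0,"y": 0,"z": 0.0005,"wx": 0,"wy": 0,"wz": 0}
    - {"fingers": -1,"x": 0,"y": 0,"z": 0.0005,"wx": 0,"wy": 0,"wz": 0}

```text
time: 11.25
ee_pos: [0.5588, -0.1156, 0.2071]
tcp_rot: [180.0, 0.0, 97.0]
wrist_force: [-1.4, -0.7, 4.7]
opening: 0.0269
```

play_rows:
  targets:
    - {"fingers": -1,"x": 0,"y": 0,"z": 0.0005,"wx": 0,"wy": 0,"wz": 0}
    - {"fingers": -1,"x": 0,"y": 0,"z": 0.0005,"wx": 0,"wy": 0,"wz": 0}

```text
time: 11.42
ee_pos: [0.5588, -0.1157, 0.2069]
tcp_rot: [179.9, 0.0, 97.0]
wrist_force: [-1.5, 0.1, 7.2]
opening: 0.0274
```

```bash
python3 -c "
from workcell import bot
o=bot.get_obs();print(o['wrist_force'],o['torque'],o['ee_pos'])"
```

```text
[-1.54583591  0.12105806  7.23122129] [ 0.00763125  0.49990073 -0.00412273] [ 0.5588153  -0.11566059  0.20694176]
```

play_rows:
  targets:
    - {"fingers": -1,"x": 0,"y": 0,"z": 0.001,"wx": 0,"wy": 0,"wz": 0}
    - {"fingers": -1,"x": 0,"y": 0,"z": 0.001,"wx": 0,"wy": 0,"wz": 0}
    - {"fingers": -1,"x": 0,"y": 0,"z": 0.001,"wx": 0,"wy": 0,"wz": 0}

```text
time: 11.67
ee_pos: [0.5589, -0.1157, 0.2062]
tcp_rot: [179.9, 0.0, 97.0]
wrist_force: [-2.5, -0.5, 8.9]
opening: 0.0272
```

play_rows:
  targets:
    - {"fingers": -1,"x": 0,"y": 0,"z": 0.001,"wx": 0,"wy": 0,"wz": 0}
    - {"fingers": -1,"x": 0,"y": 0,"z": 0.001,"wx": 0,"wy": 0,"wz": 0}
    - {"fingers": -1,"x": 0,"y": 0,"z": 0.001,"wx": 0,"wy": 0,"wz": 0}

```text
time: 11.92
ee_pos: [0.5589, -0.1157, 0.2053]
tcp_rot: [179.9, 0.0, 97.0]
wrist_force: [-2.3, -0.0, 8.4]
opening: 0.0272
```

play_rows:
  targets:
    - {"fingers": -1,"x": 0,"y": 0,"z": 0.001,"wx": 0,"wy": 0,"wz": 0}
    - {"fingers": -1,"x": 0,"y": 0,"z": 0.002,"wx": 0,"wy": 0,"wz": 0}
    - {"fingers": -1,"x": 0,"y": 0,"z": 0.002,"wx": 0,"wy": 0,"wz": 0}

```text
time: 12.17
ee_pos: [0.5589, -0.1157, 0.2034]
tcp_rot: [179.9, 0.0, 97.0]
wrist_force: [-1.7, 0.9, 10.3]
opening: 0.027
```

play_rows:
  targets:
    - {"fingers": -1,"x": 0,"y": 0,"z": 0.001,"wx": 0,"wy": 0,"wz": 0}
    - {"fingers": -1,"x": 0,"y": 0,"z": 0.001,"wx": 0,"wy": 0,"wz": 0}
    - {"fingers": -1,"x": 0,"y": 0,"z": 0.001,"wx": 0,"wy": 0,"wz": 0}

```text
time: 12.42
ee_pos: [0.5589, -0.1157, 0.2025]
tcp_rot: [179.9, 0.0, 97.0]
wrist_force: [-1.6, 0.1, 10.2]
opening: 0.0273
```

play_rows:
  targets:
    - {"fingers": -1,"x": 0,"y": 0,"z": 0.001,"wx": 0,"wy": 0,"wz": 0}
    - {"fingers": -1,"x": 0,"y": 0,"z": 0.001,"wx": 0,"wy": 0,"wz": 0}
    - {"fingers": -1,"x": 0,"y": 0,"z": 0.001,"wx": 0,"wy": 0,"wz": 0}

```text
time: 12.67
ee_pos: [0.5589, -0.1157, 0.2017]
tcp_rot: [179.9, 0.1, 97.0]
wrist_force: [-2.5, -0.9, 10.4]
opening: 0.0269
```

play_rows:
  targets:
    - {"fingers": -1,"x": 0,"y": 0,"z": 0.001,"wx": 0,"wy": 0,"wz": 0}
    - {"fingers": -1,"x": 0,"y": 0,"z": 0.001,"wx": 0,"wy": 0,"wz": 0}
    - {"fingers": -1,"x": 0,"y": 0,"z": 0.001,"wx": 0,"wy": 0,"wz": 0}

```text
time: 12.92
ee_pos: [0.5589, -0.1157, 0.2008]
tcp_rot: [179.9, 0.1, 97.0]
wrist_force: [-2.1, -0.5, 11.5]
opening: 0.0268
```

play_rows:
  targets:
    - {"fingers": -1,"x": 0,"y": 0,"z": 0.001,"wx": 0,"wy": 0,"wz": 0}
    - {"fingers": -1,"x": 0,"y": 0,"z": 0.001,"wx": 0,"wy": 0,"wz": 0}
    - {"fingers": -1,"x": 0,"y": 0,"z": 0.001,"wx": 0,"wy": 0,"wz": 0}

```text
time: 13.17
ee_pos: [0.559, -0.1157, 0.1998]
tcp_rot: [179.9, 0.1, 97.0]
wrist_force: [-2.1, 0.2, 12.6]
opening: 0.0268
```

play_rows:
  targets:
    - {"fingers": -1,"x": 0,"y": 0,"z": 0.001,"wx": 0,"wy": 0,"wz": 0}
    - {"fingers": -1,"x": 0,"y": 0,"z": 0.001,"wx": 0,"wy": 0,"wz": 0}
    - {"fingers": -1,"x": 0,"y": 0,"z": 0.001,"wx": 0,"wy": 0,"wz": 0}

```text
time: 13.42
ee_pos: [0.5589, -0.1157, 0.1988]
tcp_rot: [179.9, 0.1, 97.0]
wrist_force: [-2.3, 0.7, 12.5]
opening: 0.027
```

Depth 8.5 mm, still yielding smoothly.

play_rows:
  targets:
    - {"fingers": -1,"x": 0,"y": 0,"z": 0.001,"wx": 0,"wy": 0,"wz": 0}
    - {"fingers": -1,"x": 0,"y": 0,"z": 0.001,"wx": 0,"wy": 0,"wz": 0}
    - {"fingers": -1,"x": 0,"y": 0,"z": 0.001,"wx": 0,"wy": 0,"wz": 0}

```text
time: 13.67
ee_pos: [0.559, -0.1157, 0.1979]
tcp_rot: [179.9, 0.1, 97.0]
wrist_force: [-2.4, 0.4, 12.5]
opening: 0.0272
```

play_rows:
  targets:
    - {"fingers": -1,"x": 0,"y": 0,"z": 0.001,"wx": 0,"wy": 0,"wz": 0}
    - {"fingers": -1,"x": 0,"y": 0,"z": 0.001,"wx": 0,"wy": 0,"wz": 0}
    - {"fingers": -1,"x": 0,"y": 0,"z": 0.001,"wx": 0,"wy": 0,"wz": 0}

```text
time: 13.92
ee_pos: [0.559, -0.1157, 0.1965]
tcp_rot: [179.9, 0.0, 97.0]
wrist_force: [-1.1, -0.6, 10.4]
opening: 0.0271
```

```bash
python3 st.py 7
```

```text
13.9167 [ 0.55902387 -0.11567036  0.19652381] [1.79873004e+02 4.73382714e-02 9.70078682e+01] [-1.1376612  -0.58627483 10.41334119] [ 0.04088376  0.59265723 -0.04149347] 0.027062750084842383
```

View pics/scene7c.png

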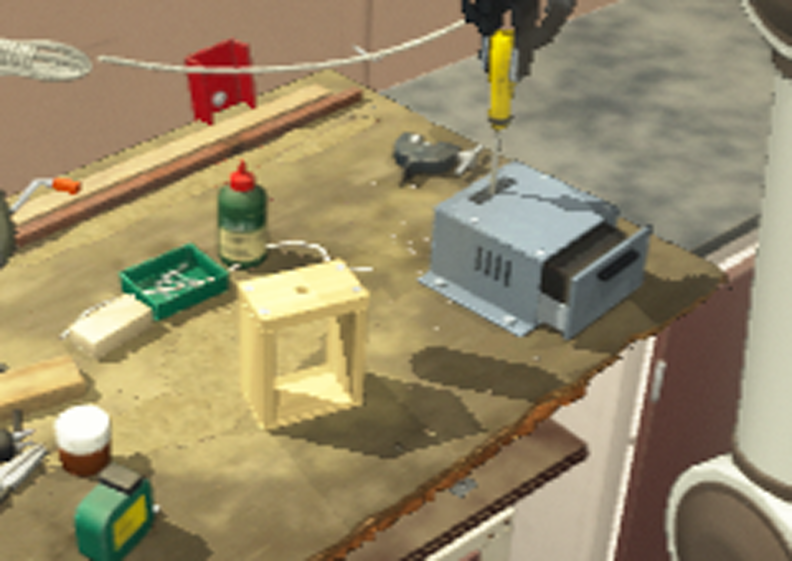

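play_rows:
  targets:
    - {"fingers": -1,"x": 0,"y": 0,"z": 0,"wx": 0,"wy": 0,"wz": 0}
    - {"fingers": -1,"x": 0,"y": 0,"z": -0.005,"wx": 0,"wy": 0,"wz": 0}
    - {"fingers": -1,"x": 0,"y": 0,"z": -0.015,"wx": 0,"wy": 0,"wz": 0}
    - {"fingers": -1,"x": 0,"y": 0,"z": -0.03,"wx": 0,"wy": 0,"wz": 0}
    - {"fingers": -1,"x": 0,"y": 0,"z": -0.045,"wx": 0,"wy": 0,"wz": 0}
    - {"fingers": -1,"x": 0,"y": 0,"z": -0.06,"wx": 0,"wy": 0,"wz": 0}
    - {"fingers": -1,"x": 0,"y": 0,"z": -0.08,"wx": 0,"wy": 0,"wz": 0}
    - {"fingers": -1,"x": 0,"y": 0,"z": -0.1,"wx": 0,"wy": 0,"wz": 0}
    - {"fingers": -1,"x": 0,"y": 0,"z": -0.107,"wx": 0,"wy": 0,"wz": 0}
    - {"fingers": -1,"x": 0,"y": 0,"z": -0.107,"wx": 0,"wy": 0,"wz": 0}
    - {"fingers": -1,"x": 0,"y": 0,"z": -0.107,"wx": 0,"wy": 0,"wz": 0}

```text
time: 14.93
ee_pos: [0.559, -0.1156, 0.3012]
tcp_rot: [-180.0, -0.0, 97.0]
wrist_force: [0.2, -0.1, -2.3]
opening: 0.027
```

```bash
python3 st.py 8
python3 - <<'E'
from h import *
ee=bot.get_obs()["ee_pos"];a=np.radians(97);d=np.array([.4975,.1862])-ee[:2]
print(ee,"tool dx",d@[np.cos(a),np.sin(a)],"dy",d@[np.sin(a),-np.cos(a)])
E
```

```text
14.9333 [ 0.55895548 -0.11560243  0.30124386] [-1.79976051e+02 -1.04910096e-02  9.70082011e+01] [ 0.190578   -0.08647853 -2.2585954 ] [-0.06341568  0.01542446  0.02315121] 0.02703788899284916
[ 0.5585375  -0.11554295  0.30046821] tool dx 0.3069324025624363 dy -0.023809318868632204
```

View pics/scene8c.png

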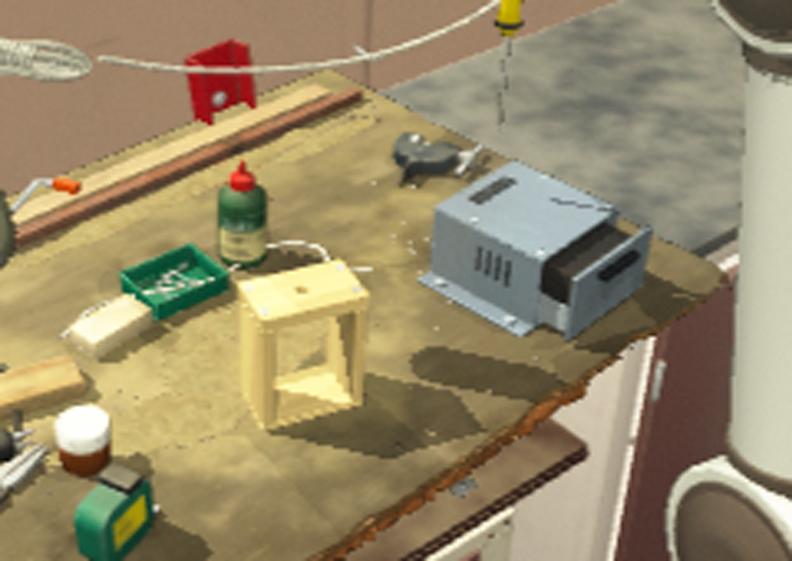

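play_rows:
  targets:
    - {"fingers": -1,"x": 0.03,"y": -0.001,"z": 0.0,"wx": 0,"wy": 0,"wz": 0}
    - {"fingers": -1,"x": 0.06,"y": -0.003,"z": 0.0,"wx": 0,"wy": 0,"wz": 0}
    - {"fingers": -1,"x": 0.09,"y": -0.006,"z": 0.0,"wx": 0,"wy": 0,"wz": 0}
    - {"fingers": -1,"x": 0.12,"y": -0.009,"z": 0.0,"wx": 0,"wy": 0,"wz": 0}
    - {"fingers": -1,"x": 0.15,"y": -0.012,"z": 0.0,"wx": 0,"wy": 0,"wz": 0}
    - {"fingers": -1,"x": 0.18,"y": -0.014,"z": 0.0,"wx": 0,"wy": 0,"wz": 0}
    - {"fingers": -1,"x": 0.21,"y": -0.017,"z": 0.0,"wx": 0,"wy": 0,"wz": 0}
    - {"fingers": -1,"x": 0.24,"y": -0.02,"z": 0.0,"wx": 0,"wy": 0,"wz": 0}
    - {"fingers": -1,"x": 0.27,"y": -0.022,"z": 0.0,"wx": 0,"wy": 0,"wz": 0}
    - {"fingers": -1,"x": 0.295,"y": -0.024,"z": 0.0,"wx": 0,"wy": 0,"wz": 0}
    - {"fingers": -1,"x": 0.307,"y": -0.024,"z": 0.0,"wx": 0,"wy": 0,"wz": 0}
    - {"fingers": -1,"x": 0.307,"y": -0.024,"z": 0.0,"wx": 0,"wy": 0,"wz": 0}
    - {"fingers": -1,"x": 0.307,"y": -0.024,"z": 0.0,"wx": 0,"wy": 0,"wz": 0}
    - {"fingers": -1,"x": 0.307,"y": -0.024,"z": 0.0,"wx": 0,"wy": 0,"wz": 0}

```text
time: 16.2
ee_pos: [0.4975, 0.1853, 0.3016]
tcp_rot: [-180.0, 0.0, 97.0]
wrist_force: [-0.1, -0.2, -1.0]
opening: 0.0272
```

```bash
python3 st.py 9
python3 - <<'E'
from h import *
for n in(5,9):
    im=cv2.imread(f"pics/scene{n}.png");cv2.imwrite(f"pics/z{n}.png",cv2.resize(im[160:240,225:300],None,fx=7,fy=7,interpolation=cv2.INTER_CUBIC))
a,b=cv2.imread("pics/z5.png"),cv2.imread("pics/z9.png");cv2.imwrite("pics/cmp.png",cv2.resize(np.hstack([a,b]),None,fx=.75,fy=.75))
E
```

```text
16.2 [0.49754592 0.18534106 0.30155474] [-1.79961062e+02  2.98869469e-02  9.69814610e+01] [-0.09723891 -0.23992635 -1.00885175] [-0.01088417  0.05377299 -0.02100311] 0.027199936394612278
```

View pics/cmp.png

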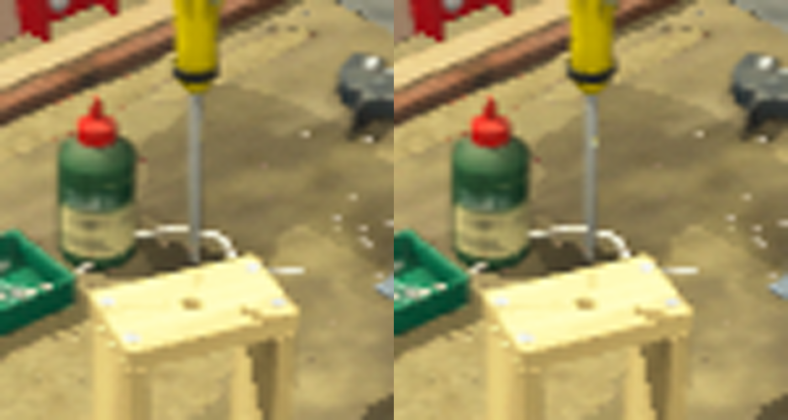

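play_rows:
  targets:
    - {"fingers": -1,"x": 0.001,"y": 0,"z": 0.01,"wx": 0,"wy": 0,"wz": 0}
    - {"fingers": -1,"x": 0.001,"y": 0,"z": 0.02,"wx": 0,"wy": 0,"wz": 0}
    - {"fingers": -1,"x": 0.001,"y": 0,"z": 0.025,"wx": 0,"wy": 0,"wz": 0}
    - {"fingers": -1,"x": 0.001,"y": 0,"z": 0.03,"wx": 0,"wy": 0,"wz": 0}
    - {"fingers": -1,"x": 0.001,"y": 0,"z": 0.033,"wx": 0,"wy": 0,"wz": 0}
    - {"fingers": -1,"x": 0.001,"y": 0,"z": 0.034,"wx": 0,"wy": 0,"wz": 0}
    - {"fingers": -1,"x": 0.001,"y": 0,"z": 0.034,"wx": 0,"wy": 0,"wz": 0}

```text
time: 16.88
ee_pos: [0.4973, 0.187, 0.268]
tcp_rot: [180.0, 0.0, 97.0]
wrist_force: [0.5, 1.1, -0.2]
opening: 0.0274
```

play_rows:
  targets:
    - {"fingers": -1,"x": 0,"y": 0,"z": 0.01,"wx": 0,"wy": 0,"wz": 0}
    - {"fingers": -1,"x": 0,"y": 0,"z": 0.02,"wx": 0,"wy": 0,"wz": 0}
    - {"fingers": -1,"x": 0,"y": 0,"z": 0.03,"wx": 0,"wy": 0,"wz": 0}
    - {"fingers": -1,"x": 0,"y": 0,"z": 0.03,"wx": 0,"wy": 0,"wz": 0}

```text
time: 17.22
ee_pos: [0.4969, 0.187, 0.2366]
tcp_rot: [-179.9, 0.0, 97.0]
wrist_force: [-0.2, 1.1, -1.8]
opening: 0.0272
```

In the hole, no resistance. Continue to near seating.

play_rows:
  targets:
    - {"fingers": -1,"x": -0.0005,"y": 0,"z": 0.015,"wx": 0,"wy": 0,"wz": 0}
    - {"fingers": -1,"x": -0.0005,"y": 0,"z": 0.03,"wx": 0,"wy": 0,"wz": 0}
    - {"fingers": -1,"x": -0.0005,"y": 0,"z": 0.045,"wx": 0,"wy": 0,"wz": 0}
    - {"fingers": -1,"x": -0.0005,"y": 0,"z": 0.06,"wx": 0,"wy": 0,"wz": 0}
    - {"fingers": -1,"x": -0.0005,"y": 0,"z": 0.069,"wx": 0,"wy": 0,"wz": 0}
    - {"fingers": -1,"x": -0.0005,"y": 0,"z": 0.069,"wx": 0,"wy": 0,"wz": 0}
    - {"fingers": -1,"x": -0.0005,"y": 0,"z": 0.069,"wx": 0,"wy": 0,"wz": 0}

```text
time: 17.8
ee_pos: [0.4974, 0.1867, 0.1696]
tcp_rot: [180.0, -0.0, 97.0]
wrist_force: [0.2, 0.9, 0.2]
opening: 0.027
```

play_rows:
  targets:
    - {"fingers": -1,"x": 0,"y": 0,"z": 0.001,"wx": 0,"wy": 0,"wz": 0}
    - {"fingers": -1,"x": 0,"y": 0,"z": 0.002,"wx": 0,"wy": 0,"wz": 0}
    - {"fingers": -1,"x": 0,"y": 0,"z": 0.002,"wx": 0,"wy": 0,"wz": 0}

```text
time: 18.05
ee_pos: [0.4977, 0.1868, 0.1676]
tcp_rot: [179.9, -0.0, 97.0]
wrist_force: [0.6, -1.7, -0.3]
opening: 0.0269
```

play_rows:
  targets:
    - {"fingers": -1,"x": 0,"y": 0,"z": 0.001,"wx": 0,"wy": 0,"wz": 0}
    - {"fingers": -1,"x": 0,"y": 0,"z": 0.002,"wx": 0,"wy": 0,"wz": 0}
    - {"fingers": -1,"x": 0,"y": 0,"z": 0.003,"wx": 0,"wy": 0,"wz": 0}
    - {"fingers": -1,"x": 0,"y": 0,"z": 0.003,"wx": 0,"wy": 0,"wz": 0}

```text
time: 18.38
ee_pos: [0.4973, 0.1867, 0.1638]
tcp_rot: [-180.0, 0.0, 97.0]
wrist_force: [-0.0, 0.3, -0.8]
opening: 0.0273
```

play_rows:
  targets:
    - {"fingers": -1,"x": 0,"y": 0,"z": 0.001,"wx": 0,"wy": 0,"wz": 0}
    - {"fingers": -1,"x": 0,"y": 0,"z": 0.0015,"wx": 0,"wy": 0,"wz": 0}
    - {"fingers": -1,"x": 0,"y": 0,"z": 0.0015,"wx": 0,"wy": 0,"wz": 0}

```text
time: 18.63
ee_pos: [0.4974, 0.1867, 0.1634]
tcp_rot: [179.9, -0.0, 97.0]
wrist_force: [-0.9, 0.4, 5.2]
opening: 0.0269
```

play_rows:
  grip_force: 20
  targets:
    - {"fingers": -0.2,"x": 0,"y": 0,"z": 0,"wx": 0,"wy": 0,"wz": 0}
    - {"fingers": 0,"x": 0,"y": 0,"z": 0,"wx": 0,"wy": 0,"wz": 0}
    - {"fingers": 0.3,"x": 0,"y": 0,"z": 0,"wx": 0,"wy": 0,"wz": 0}
    - {"fingers": 0.6,"x": 0,"y": 0,"z": 0,"wx": 0,"wy": 0,"wz": 0}
    - {"fingers": 1,"x": 0,"y": 0,"z": 0,"wx": 0,"wy": 0,"wz": 0}
    - {"fingers": 1,"x": 0,"y": 0,"z": 0,"wx": 0,"wy": 0,"wz": 0}
    - {"fingers": 1,"x": 0,"y": 0,"z": 0,"wx": 0,"wy": 0,"wz": 0}
    - {"fingers": 1,"x": 0,"y": 0,"z": 0,"wx": 0,"wy": 0,"wz": 0}
    - {"fingers": 1,"x": 0,"y": 0,"z": 0,"wx": 0,"wy": 0,"wz": 0}
    - {"fingers": 1,"x": 0,"y": 0,"z": 0,"wx": 0,"wy": 0,"wz": 0}

```text
time: 19.47
ee_pos: [0.4974, 0.1867, 0.1625]
tcp_rot: [180.0, 0.0, 97.0]
wrist_force: [0.5, -1.4, -0.9]
opening: 0.0854
```

```bash
python3 st.py 10
```

```text
19.4667 [0.49739305 0.18667935 0.16249127] [1.79999792e+02 9.09425912e-04 9.70048117e+01] [ 0.5179966  -1.35722462 -0.89441731] [ 0.01512511 -0.05836304 -0.03411166] 0.08535984157423476
```

View pics/scene10c.png

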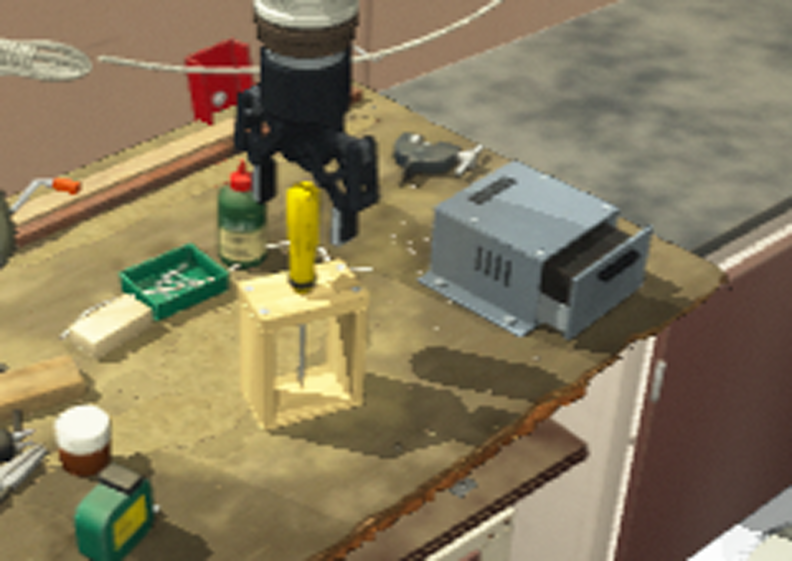

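Screwdriver hangs in the rack at (303,240) as at the start. Raise the hand clear.

play_rows:
  targets:
    - {"fingers": 1,"x": 0,"y": 0,"z": -0.01,"wx": 0,"wy": 0,"wz": 0}
    - {"fingers": 1,"x": 0,"y": 0,"z": -0.03,"wx": 0,"wy": 0,"wz": 0}
    - {"fingers": 1,"x": 0,"y": 0,"z": -0.06,"wx": 0,"wy": 0,"wz": 0}
    - {"fingers": 1,"x": 0,"y": 0,"z": -0.09,"wx": 0,"wy": 0,"wz": 0}
    - {"fingers": 1,"x": 0,"y": 0,"z": -0.12,"wx": 0,"wy": 0,"wz": 0}
    - {"fingers": 1,"x": 0,"y": 0,"z": -0.14,"wx": 0,"wy": 0,"wz": 0}
    - {"fingers": 1,"x": 0,"y": 0,"z": -0.14,"wx": 0,"wy": 0,"wz": 0}
    - {"fingers": 1,"x": 0,"y": 0,"z": -0.14,"wx": 0,"wy": 0,"wz": 0}
    - {"fingers": 1,"x": 0,"y": 0,"z": -0.14,"wx": 0,"wy": 0,"wz": 0}

```text
time: 20.32
ee_pos: [0.4974, 0.1867, 0.3021]
tcp_rot: [-180.0, 0.0, 97.0]
wrist_force: [0.4, 0.2, 0.3]
opening: 0.0856
```

```bash
python3 st.py 11
python3 - <<'E'
from h import *
a=cv2.imread("pics/scene0.png");b=cv2.imread("pics/scene11.png")
for n in("oil_can","jar","tape_measure","screwdriver_grip","screwdriver_tip"):
    print(n,[(x["point"],round(x["confidence"],2)) for x in bot.place_of(n,"scene")[:1]])
cv2.imwrite("pics/cmp2.png",np.hstack([cv2.resize(i[160:300,180:310],None,fx=3,fy=3,interpolation=cv2.INTER_CUBIC) for i in(a,b)]))
d=np.load("scene11.npy");P=cloud(d,"scene");X,Y,Z=np.moveaxis(P,-1,0)
from scipy.spatial.transform import Rotation
c,s=np.cos(np.radians(7.2)),np.sin(np.radians(7.2))
e=(X-.5133)*c+(Y+.1208)*s;h=-(X-.5133)*s+(Y+.1208)*c
m=(d>0)&(abs(h)<.05)&(Z>.05)&(Z<.09)&(e<-.05)&(e>-.15);print("front e min",np.percentile(e[m],3))
E
```

```text
20.3167 [0.49739858 0.18671441 0.30212339] [-1.79976285e+02  5.29961058e-03  9.70091754e+01] [0.37815906 0.22779853 0.27939578] [-0.03056878  0.00880468 -0.0142225 ] 0.08562479640518747
oil_can [([207.7, 246.2], 0.76)]
jar [([270.7, 193.8], 0.55)]
tape_measure [([292.6, 206.8], 0.95)]
screwdriver_grip [([191.8, 261.7], 0.63)]
screwdriver_tip [([245.9, 262.7], 0.73)]
front e min -0.1177016766472816
```

View pics/cmp2.png

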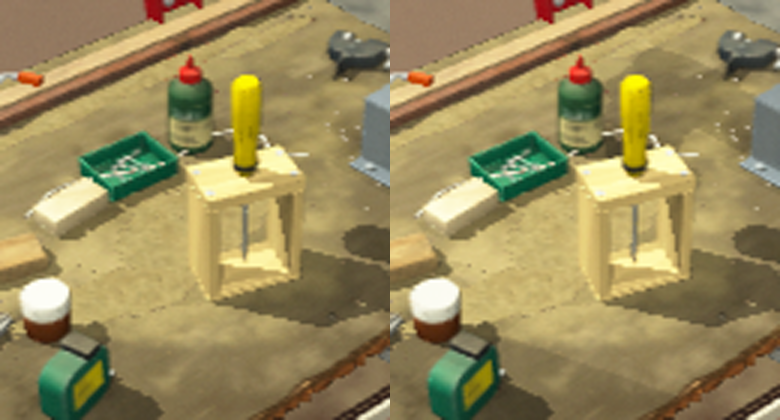

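```bash
python3 -c "
from workcell import bot
print(bot.job_done())"
```

```text
the job is handed in; nothing more can be done
None
```

The drawer is sprung open and the screwdriver is back upright in the rack, released. I handed the job in at about 20 s; no verdict was reported.

- **Latch:** The blade went through the slot without hitting the lid. It met the tab on the first probe, close to the slot's middle, about 24 mm below the lid. I pressed it about 10 mm straight down from there without probing for its edges; nothing touched the plate. The highest wrist reading while pressing was about 13 N (14–15 N allowing for the tool's weight), against the 30 N limit.
- **Rack:** The handle seated on the board with about 5 N before I opened the gripper. The hand was then raised well clear.

**Last checks:**
- **Drawer:** the depth picture puts the drawer's finger lip about 118 mm in front of the unit's centre, which matches a drawer fully out.
- **Screwdriver:** it looks the same in the rack as in the first picture.
- **Other things:** the oil can, jar and tape measure look unmoved.
- **Robot:** the wrist reads near zero with the gripper open.

**Readings that disagreed:**
- **Gripper height:** the camera showed the fingertips about 35 mm higher than the reported tool height and the stated finger sizes imply. I lowered the grasp by vision, then worked from the reported height at which the seated screwdriver was gripped. The tab was felt at the height this predicted.
- **Slot position:** the two cameras differed by about 3 mm in x. I used a point between them, and the blade went in.

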